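# Set up the filtering place: cylinder on its pad, funnel carrier on the rail

## Robot

A 7-joint arm with a two-finger parallel gripper is mounted at the origin on the work surface. World frame = base frame: x ahead of the robot, y to its left, z up, the work surface at z = 0. Lengths are in m, angles in rad, forces in N, time in s.
With the tool pointing down it reaches from about 0.4 to 0.85 m from the base axis. Payload 4.5 kg.
Tool frame: the origin (TCP) lies midway between the tips of the shut fingers; the grasp point (between the pads) lies 19 mm behind it; z points along the fingers, y is the line along which they close (so a half turn about z gives the same grasp; the last joint's range is limited). The gripper opens to 88 mm and grips with 3 to 60 N. Pads are 18 mm wide; open, the fingers measure 123 mm over their backs; the gripper's body (75 mm by 187 mm) begins 45 mm behind the grasp point.
Start: joints at [1.21, 0.689, -0.195, 1.565, 0.157, 0.902, -0.215], TCP at [0.24, -0.577, 0.239] pointing down, gripper open.
Joint ranges: [-3.01, 3.01], [-0.46, 2.08], [-1.47, 1.51], [0.13, 2.56], [-1, 4.14], [0.04, 2.09], [-2.66, 2.66]. Speed limits (rad/s): [2.57, 2.57, 3.14, 3.14, 3.14, 3.14, 3.14].

## Interface

Orientations are given as a unit quaternion [x, y, z, w].
In Python, from plant import r gives the robot as it stands. The module is installed in compiled form; this text tells all that it offers.
- The arm moves only by the tool step_arm, never from a script. Its argument "series" is a list of rows, each a list of 7 numbers: the shift along the world's x, y, z in mm, then the turn, a rotation vector about the world's x, y, z in rad, then the closure, from 0 (fully open) to 1 (shut). A call has 1 to 20 rows; each row shifts and turns the commanded pose from where the row before left it; what a row does not reach is not made up. A row lasts 1/10 s, in which the tool goes at most 50 mm and 8.59 degrees, less where a joint would pass 70% of its speed; a pose out of reach is approached as far as the arm can. A call is refused whole if a number of a shift passes 50 or a number of a turn 0.15, either way. A call with a gripper value outside its range is refused whole. The fingers move at their own pace and stop on an object; "force" is the grip in N (left out, the last holds). Time passes only in rows, so rows that do not move let the fingers close. It gives the time, the measured TCP pose, the force, the opening and the grip force at its end, in the units of the state.
- r.get_state(): the state, without advancing time (a new reading comes with each control period).
- r.snapshot(name): name is "side" or "top" or "wrist"; returns (picture, depth): 384x512x3 uint8, blue, green, red; 384x512 float32, m along the optical axis (not along the pixel's ray), 0 where there is no reading.
- r.get_calibration(name): a dict with "intrinsics" (3x3 intrinsics, pixels), "dist_coeffs" ([k1, k2, p1, p2, k3] as OpenCV has them; the pictures are not rectified), "pose" (4x4, takes a point from camera to world coordinates). Camera axes: x right, y up, looking along -z (the intrinsics and any distortion apply to the point x, -y, -z); pixel columns grow to the right and rows downward; lengths in m; the calibration is good to about 2 mm. A picture is of the moment at which its call begins: read the wrist's pose just before it. get_calibration takes no time and is no camera call; for the wrist camera it gives the pose at the moment of the call.
- r.finish_job(): hands the job in; it is judged then, once.
The state is a dict: "clock": time; "q": joint angles; "qd": joint speeds; "joint_torque": joint torques, N m; "tool_pos": TCP position; "eef_rot": TCP orientation; "contact_force": force on the tool from outside, world axes, zero at the start; "moment": the same for the moment, N m; "opening": opening from 0.0 (shut) to 1.0 (fully open); "finger_force": force on a finger pad.
Only numpy, scipy, OpenCV 4.12 (cv2) and the standard library are available. Lean on these libraries where they do the work, as an engineer would, in place of code of your own. Each camera call takes 0.05 s, during which the arm holds its last target. There are 200 camera calls.

## Task

Stand the measuring cylinder upright in the middle of the round rubber pad under the rail, let go of it and see that it stays without wobbling. Then hang the funnel carrier by its hook on the rail at a free stretch, at least 80 mm to one side of the marker post, and slide it along the rail, still hooked on, until it is opposite the marker post with the funnel's stem over the cylinder's mouth; leave it hanging freely and leave the beaker, jar, dish and cap where they are.

Things in the scene. Friction and masses are not known exactly. Their poses are not given: they have to be found in the camera images.
- cylinder: White plastic measuring cylinder, 115 mm tall, round body 36 mm across, foot 48 mm across and 10 mm high, 0.08 to 0.17 kg. Origin: centre of the foot's underside (4 mm up when it stands on the pad); z along its axis to the mouth. At the start it leans in the sloping rest, axis 50 degrees above level, foot towards the robot, mouth away; from 55 mm up it stands free of the rest.
- cylinder_mouth (a point): Centre of the cylinder's mouth (30 mm inside width), 115 mm from the foot's underside along its axis.
- rest: Sloping aluminium rest, fixed: base plate 130 x 100 mm, a 36 mm wide V that carries the lower 50 mm of the cylinder, and a stop under its foot. Origin: centre of the base's underside; x points the way the cylinder leans (level).
- carrier: Aluminium funnel carrier, one rigid piece, 0.2 to 0.33 kg, standing upright on the parking tube. Origin: funnel axis at the underside of its flat plate; z up. Plate 98 mm (x from -38 to 60) by 76 mm (y), 6 thick. White funnel in it: rim 64 mm across at z = 28. A strap 24 mm wide rises from the plate's -x edge (x = -35) to z = 104 and carries the hook above the funnel.
- carrier_hook (a point): Where the rail's centre line lies when the carrier hangs: 89.5 mm above the carrier's origin. The hook is a roof-shaped channel along the carrier's y, 50 mm long, open downwards, mouth 33 mm wide; its lips end at z = 71. The gap between funnel rim (z = 28) and lip is open on +x only, so the rail comes in from +x, then up into the hook.
- carrier_grip (a point): Point to grasp in the carrier's grip tab, 133 mm above the carrier's origin. The tab is upright, 24 mm wide (carrier's y), 8 mm thick (carrier's x), and reaches from 104 to 150 mm above the origin; on both sides of it, below 110 mm, lies the hook.
- carrier_stem (a point): Lower end of the funnel's stem (10 mm across), 25 mm below the carrier's origin.
- park: Parking tube for the carrier, grey plastic, fixed, 72 mm across, 60 mm high, 56 mm bore. Origin: centre of its underside.
- rail: Rail stand, fixed: steel bar 12 mm thick, 440 mm long, along its y, centre line 245 mm above the bench, on posts 16 mm thick at its ends (257 mm tall, round feet 64 mm across). Origin: on the bench under the bar's middle; x level, across the bar, away from the robot.
- rail_mid (a point): Middle of the bar's centre line, 245 mm above the bench.
- mark: The mark, fixed: round black rubber pad 80 mm across, 4 mm thick, on the bench right under the rail, joined to a slim marker post (14 mm wide, pointed, 247 mm tall) 85 mm beyond the pad's centre (+x, behind the rail). Origin: centre of the pad's underside; same axes as the rail. The carrier is opposite the post when its hook has y = 0 in this frame.
- beaker: Bystander: clear beaker, 72 mm across, 85 mm tall, left of the rail. Origin: centre of its underside.
- jar: Bystander: white jar, 56 mm across, 60 mm tall, right of the rail. Origin: centre of its underside.
- dish: Bystander: shallow clear dish, 90 mm across, 16 mm tall, in front of the rail. Origin: centre of its underside.
- cap: Bystander: white screw cap, 40 mm across, 14 mm tall, in front of the rail. Origin: centre of its underside.

How it is judged:
On the way, in this order (a step that is already met when the one before it is completed fails the run):
1. the cylinder stands upright by itself in the middle of the pad, at rest and let go (angle between cylinder's own z axis and vertical below 0.05 rad and horizontal distance between cylinder and mark below 0.014 m and height (world z) of cylinder below 0.008 m and linear speed of cylinder below 0.02 m/s and angular speed of cylinder below 0.1 rad/s and contact force between the fingers and cylinder below 0.05 N), for 0.4 s.
2. the carrier is hooked on the rail to one side, at least 70 mm along the rail from the marker post (x of carrier_hook in the frame of rail_mid between -0.008 and 0.008 m and z of carrier_hook in the frame of rail_mid between -0.005 and 0.005 m and angle between carrier's own z axis and vertical below 0.14 rad and angle between the y axis of carrier and the y axis of rail, either way round below 0.2 rad and (y of carrier_hook in the frame of mark above 0.07 m or y of carrier_hook in the frame of mark below -0.07 m)), for 0.2 s.
3. the carrier, still hooked on, passes along the rail 30 to 60 mm from the marker post (x of carrier_hook in the frame of rail_mid between -0.008 and 0.008 m and z of carrier_hook in the frame of rail_mid between -0.005 and 0.005 m and angle between carrier's own z axis and vertical below 0.14 rad and angle between the y axis of carrier and the y axis of rail, either way round below 0.2 rad and (y of carrier_hook in the frame of mark between 0.03 and 0.06 m or y of carrier_hook in the frame of mark between -0.06 and -0.03 m)), for 0.04 s.
At the end, for the whole second after the job is handed in: The cylinder stands upright (within 3 degrees) at rest on the pad, its axis within 14 mm of the pad's centre; the carrier hangs on the rail by its hook, upright within 8 degrees, at rest, within 12 mm of the marker post along the rail, its stem within 14 mm of the cylinder's axis; nothing is held (all of step 1 and x of carrier_hook in the frame of rail_mid between -0.008 and 0.008 m and z of carrier_hook in the frame of rail_mid between -0.005 and 0.005 m and angle between carrier's own z axis and vertical below 0.14 rad and angle between the y axis of carrier and the y axis of rail, either way round below 0.2 rad and y of carrier_hook in the frame of mark between -0.012 and 0.012 m and horizontal distance between carrier_stem and cylinder_mouth below 0.014 m and linear speed of carrier below 0.03 m/s and angular speed of carrier below 0.2 rad/s and contact force between the fingers and carrier below 0.05 N); the robot touches nothing.
It fails at once if the beaker, jar, dish or cap is pushed more than 30 mm (distance of any of beaker, jar, dish, cap from where it was at the start of the episode above 0.03 m).
It fails at once if the beaker, jar, dish or cap is tipped over (angle between any of beaker, jar, dish, cap's own z axis and vertical above 0.5 rad).
It also fails if it takes over 72 s, if anything falls off the work surface, if the arm or the gripper's body presses on something with over 40 N, if the wrist force passes 120 N, or if a joint passes its speed limit or range.

## Working session

There is one attempt and no reset: what is moved stays moved. The work goes in short steps, Python scripts to look and compute and a tool call to move; the robot and the scene stay as the last step left them, time stands still between calls to the robot, and variables do not carry over. Pictures are saved under pics/ and viewed, at most 11 in all, crops included, and the job is handed in when it is done.

Besides the shell and the picture viewer there is one more tool, called after "Emit:" as name(argument=value, ...), one argument or row to a line, values as JSON. step_arm: Moves the arm, as the interface text tells. Its arguments: {"type":"object","properties":{"series":{"type":"array"},"force":{"type":"number"}},"required":["series"]}

```bash
mkdir -p pics; cat > h.py <<'E'
import numpy as np, cv2
from plant import r
def snap(n,save=None):
    c=r.get_calibration(n); im,d=r.snapshot(n)
    if save: cv2.imwrite('pics/'+save+'.png',im)
    return im,d,c
def pts(c,uv,depth):
    """pixels + depth -> world"""
    uv=np.asarray(uv,float).reshape(-1,1,2)
    n=cv2.undistortPoints(uv,np.array(c['intrinsics'],float),np.array(c['dist_coeffs'],float)).reshape(-1,2)
    z=np.asarray(depth,float).reshape(-1)
    p=np.c_[n[:,0]*z,-n[:,1]*z,-z]; T=np.array(c['pose'])
    return p@T[:3,:3].T+T[:3,3]
def cloud(c,d):
    v,u=np.mgrid[0:d.shape[0],0:d.shape[1]]
    return pts(c,np.c_[u.ravel(),v.ravel()],d.ravel()).reshape(*d.shape,3)
def ray_plane(c,uv,h):
    a=pts(c,uv,np.ones(np.asarray(uv).size//2)); o=np.array(c['pose'])[:3,3]
    k=(h-o[2])/(a[:,2]-o[2]); return o+(a-o)*k[:,None]
E
python3 - <<'E'
from h import *
for n in ['side','top','wrist']:
    im,d,c=snap(n,n+'0'); np.savez('pics/'+n+'0.npz',im=im,d=d,**{k:np.array(v) for k,v in c.items()})
    print(n,np.round(c['pose'],3).tolist(),np.round(c['intrinsics'],1).tolist(),(d>0).mean())
s=r.get_state();print({k:np.round(v,3).tolist() for k,v in s.items()})
a=cv2.imread('pics/side0.png');b=cv2.imread('pics/top0.png')
cv2.imwrite('pics/v1.png',cv2.resize(np.vstack([a,b]),None,fx=.78,fy=.78))
E
```

```text
side [[-0.833, 0.315, -0.455, 0.131], [-0.553, -0.442, 0.706, 0.595], [0.022, 0.84, 0.542, 0.605], [0.0, 0.0, 0.0, 1.0]] [[346.7, 0.0, 255.2], [0.0, 346.7, 188.9], [0.0, 0.0, 1.0]] 0.9961191813151041
top [[0.045, 0.979, -0.201, 0.227], [-0.999, 0.045, -0.008, -0.009], [0.001, 0.201, 0.98, 1.527], [0.0, 0.0, 0.0, 1.0]] [[462.2, 0.0, 262.5], [0.0, 462.2, 194.6], [0.0, 0.0, 1.0]] 0.9960479736328125
wrist [[0.386, 0.873, 0.299, 0.318], [-0.923, 0.365, 0.123, -0.544], [-0.002, -0.324, 0.946, 0.384], [0.0, 0.0, 0.0, 1.0]] [[272.1, 0.0, 252.3], [0.0, 272.1, 191.6], [0.0, 0.0, 1.0]] 0.9960835774739584
{'clock': 0.15, 'q': [1.21, 0.69, -0.195, 1.566, 0.157, 0.902, -0.215], 'qd': [-0.001, -0.0, -0.001, -0.002, 0.001, -0.0, 0.0], 'joint_torque': [-0.001, -52.787, -1.268, -15.359, -0.052, 0.004, 0.0], 'tool_pos': [0.24, -0.577, 0.238], 'eef_rot': [0.981, 0.196, -0.0, -0.001], 'contact_force': [0.066, 0.202, 0.216], 'moment': [-0.041, 0.007, -0.053], 'finger_force': 0.0, 'opening': 1.001}
```

View pics/side0.png

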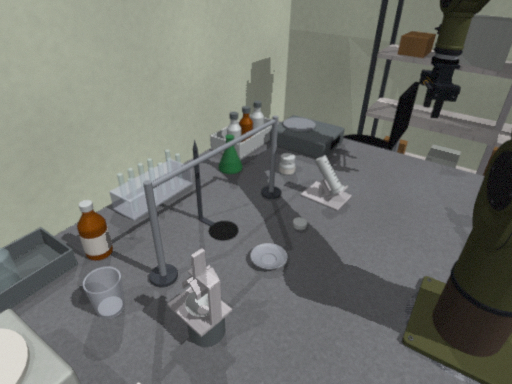

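View pics/top0.png

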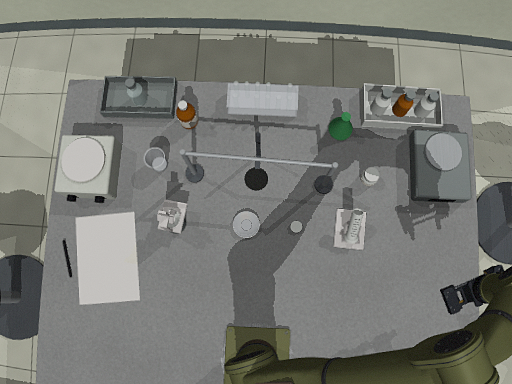

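The side view shows the rail from (150,187) to (275,125), the pad at (223,231), the carrier at (205,290) and the cylinder at (330,175). In the top view the pad is at (256,179), the rail runs from (183,153) to (336,166), the carrier is at (170,217) and the cylinder at (352,225).

```bash
cat > m.py <<'E'
from h import *
C={}
for n in ['top','side']:
    f=np.load(f'pics/{n}0.npz'); c={k:f[k] for k in ['intrinsics','dist_coeffs','pose']}
    C[n]=(f['im'],f['d'],c,cloud(c,f['d']))
E
python3 - <<'E'
from m import *
R=np.round
# pad : dark blob
for n,(u,v) in {'top':(256,179),'side':(223,231)}.items():
    im,d,c,P=C[n]; g=im.max(2); m=((g<45)).astype(np.uint8)
    _,l,st,ce=cv2.connectedComponentsWithStats(m); k=l[v,u]
    ys,xs=np.where(l==k); z=P[ys,xs]; q=z[z[:,2]<.02]
    cnt=ray_plane(c,np.c_[xs,ys],.004)
    (e)=cv2.minEnclosingCircle(q[:,:2].astype(np.float32)); print(n,'pad',st[k],R(q.mean(0),4),R(e[0],4),R(e[1],4))
# rail bar: cloud z 235..256
for n in C:
    im,d,c,P=C[n]
    B=P[(P[...,2]>.236)&(P[...,2]<.262)&(P[...,0]>.4)&(P[...,0]<.8)&(abs(P[...,1])<.25)]
    print(n,'rail',len(B),R(B.min(0),3),R(B.max(0),3)); 
    f=np.polyfit(B[:,1],B[:,0],1); print('x=%.4f*y+%.4f'%tuple(f), 'z med top',R(np.percentile(B[:,2],[5,50,95]),3))
# cylinder & carrier regions
for n in C:
    im,d,c,P=C[n]
    for nm,(u,v) in {'cyl':((352,225) if n=='top' else (330,175)),'car':((170,217) if n=='top' else (205,290))}.items():
        Q=P[v-45:v+45,u-45:u+45].reshape(-1,3); 
        cen=P[v,u]; Q=Q[(Q[:,2]>.015)&(np.hypot(*(Q-cen)[:,:2].T)<.12)]
        print(n,nm,'seed',R(cen,3),len(Q))
        for lo in np.arange(.015,.24,.015):
            s=Q[(Q[:,2]>=lo)&(Q[:,2]<lo+.015)]
            if len(s)>2: print('  z%.3f n%d'%(lo,len(s)),R(s[:,:2].mean(0),3),R(s[:,:2].min(0),3),R(s[:,:2].max(0),3))
E
```

```text
top pad [245 168  23  22 399] [0.5925 0.0283 0.005 ] [0.5934 0.0286] 0.0393
side pad [209 222  29  18 405] [0.5916 0.0342 0.004 ] [0.5931 0.0319] 0.0388
top rail 685 [ 0.575 -0.208  0.237] [0.679 0.245 0.262]
x=0.0438*y+0.5920 z med top [0.245 0.251 0.258]
side rail 878 [ 0.574 -0.205  0.236] [0.678 0.249 0.258]
x=0.0473*y+0.5892 z med top [0.241 0.249 0.255]
top cyl seed [ 0.435 -0.282  0.1  ] 553
  z0.015 n29 [ 0.422 -0.276] [ 0.371 -0.332] [ 0.496 -0.252]
  z0.030 n57 [ 0.398 -0.286] [ 0.38  -0.319] [ 0.422 -0.259]
  z0.045 n114 [ 0.399 -0.286] [ 0.38  -0.315] [ 0.458 -0.26 ]
  z0.060 n71 [ 0.417 -0.287] [ 0.398 -0.318] [ 0.446 -0.266]
  z0.075 n60 [ 0.423 -0.287] [ 0.403 -0.307] [ 0.449 -0.273]
  z0.090 n70 [ 0.446 -0.291] [ 0.423 -0.31 ] [ 0.479 -0.275]
  z0.105 n98 [ 0.46  -0.293] [ 0.434 -0.311] [ 0.487 -0.275]
  z0.120 n51 [ 0.46  -0.292] [ 0.447 -0.312] [ 0.475 -0.277]
  z0.135 n3 [ 0.461 -0.293] [ 0.461 -0.297] [ 0.461 -0.287]
top car seed [0.425 0.277 0.162] 787
  z0.015 n8 [0.418 0.263] [0.393 0.257] [0.444 0.289]
  z0.030 n11 [0.412 0.266] [0.393 0.254] [0.436 0.296]
  z
[... 1300 characters left out ...]
308] [0.395 0.275] [0.453 0.329]
  z0.045 n72 [0.402 0.301] [0.391 0.267] [0.483 0.336]
  z0.060 n1149 [0.439 0.306] [0.39  0.258] [0.5   0.337]
  z0.075 n273 [0.435 0.304] [0.394 0.271] [0.466 0.326]
  z0.090 n73 [0.397 0.302] [0.393 0.288] [0.403 0.312]
  z0.105 n66 [0.397 0.302] [0.394 0.289] [0.401 0.313]
  z0.120 n113 [0.407 0.305] [0.394 0.288] [0.457 0.323]
  z0.135 n216 [0.414 0.307] [0.394 0.272] [0.456 0.323]
  z0.150 n535 [0.419 0.3  ] [0.394 0.268] [0.453 0.321]
  z0.165 n102 [0.429 0.297] [0.398 0.284] [0.439 0.309]
  z0.180 n89 [0.431 0.297] [0.428 0.283] [0.438 0.307]
  z0.195 n122 [0.431 0.296] [0.428 0.282] [0.44  0.307]
  z0.210 n19 [0.433 0.295] [0.428 0.286] [0.437 0.305]
```

```bash
python3 - <<'E'
import cv2,numpy as np
a=cv2.imread('pics/side0.png');b=cv2.imread('pics/top0.png')
f=lambda i,x,y,w,h:cv2.resize(i[y:y+h,x:x+w],(400,300),interpolation=cv2.INTER_CUBIC)
cv2.imwrite('pics/crop1.png',np.vstack([np.hstack([f(a,150,235,100,112),f(a,285,145,80,60)]),np.hstack([f(b,140,190,64,48),f(b,320,195,64,56)])]))
E
```

```text
(no output)
```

View pics/crop1.png

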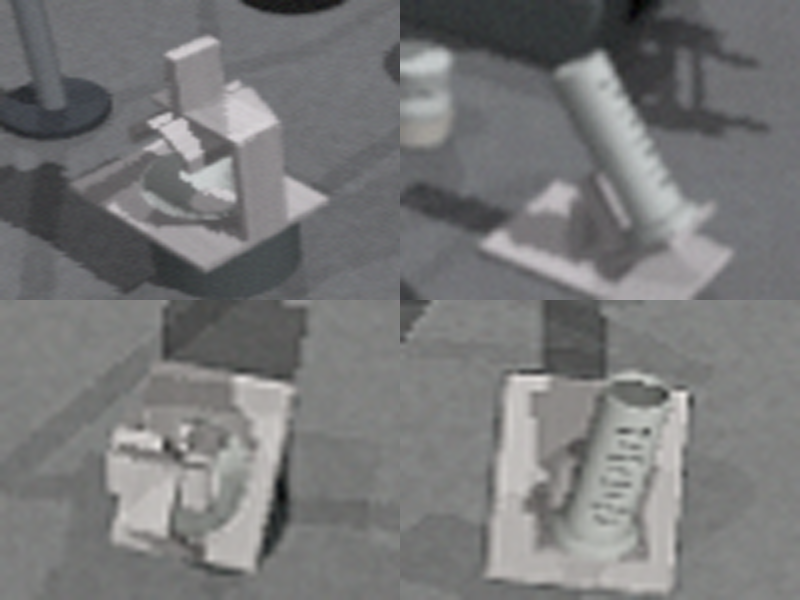

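```bash
cat > cylfit.py <<'E'
from h import *
from scipy.optimize import least_squares
def fit(Q,p0=(.44,-.288,.09),d0=(.64,-.07,.766)):
    # axis through p0 (plane z=.09) direction d; radius 18
    d0=np.array(d0)/np.linalg.norm(d0)
    def ax(v):
        d=np.array([v[2],v[3],d0[2]]); return np.array([v[0],v[1],p0[2]]),d/np.linalg.norm(d)
    def res(v,Q):
        p,d=ax(v); w=Q-p; return np.linalg.norm(np.cross(w,d),axis=1)-.018
    v=np.array([p0[0],p0[1],d0[0],d0[1]])
    for it in range(3):
        p,d=ax(v); s=(Q-p)@d; k=(abs(res(v,Q))<(.012,.008,.005)[it])&(s>-.03)
        v=least_squares(res,v,args=(Q[k],),loss='soft_l1',f_scale=.002).x
    p,d=ax(v); s=(Q-p)@d; k=(abs(res(v,Q))<.005)
    return p,d,s[k],k.sum(),np.abs(res(v,Q[k])).mean()
def report(p,d,s,n,e,tag=''):
    print(tag,'p',np.round(p,4),'elev',np.degrees(np.arcsin(d[2])).round(1),'head',np.arctan2(d[1],d[0]).round(3),'s',np.percentile(s,[1,99]).round(3),n,e.round(4),'mouth',np.round(p+d*np.percentile(s,99),3))
E
python3 - <<'E'
from m import *; from cylfit import *
for n in C:
    P=C[n][3]; Q=P[(P[...,2]>.03)&(abs(P[...,0]-.43)<.07)&(abs(P[...,1]+.285)<.06)]
    report(*fit(Q),n)
# bystanders roughly
P=C['top'][3]
for nm,(u,v) in dict(dish=(246,224),cap=(296,228),jar=(371,176),beaker=(155,158)).items(): print(nm,P[v,u].round(3))
E
```

```text
top p [ 0.4465 -0.2925  0.09  ] elev 51.5 head -0.087 s [-0.07   0.044] 408 0.0017 mouth [ 0.474 -0.295  0.125]
side p [ 0.4482 -0.2929  0.09  ] elev 52.2 head -0.091 s [-0.071  0.041] 439 0.0015 mouth [ 0.473 -0.295  0.122]
dish [0.436 0.053 0.008]
cap [ 0.429 -0.112  0.015]
jar [ 0.607 -0.353  0.058]
beaker [0.65  0.379 0.008]
```

Emit:
step_arm(
  series=[
    [30, 40, 10, 0, 0, -0.13, 0],
    [30, 40, 10, 0, 0, -0.13, 0],
    [30, 40, 0, 0, 0, -0.13, 0],
    [30, 40, 0, 0, 0, -0.13, 0],
    [30, 40, 0, 0, 0, 0, 0],
    [0, 40, 0, 0, 0, 0, 0],
    [0, 0, 0, 0, 0, 0, 0],
    [0, 0, 0, 0, 0, 0, 0],
    [0, 0, 0, 0, 0, 0, 0],
  ],
)

```text
clock: 1.05
tool_pos: [0.3887, -0.3401, 0.2584]
eef_rot: [0.998, -0.064, 0.0, 0.001]
contact_force: [-0.3, -0.0, 0.3]
opening: 1.001
finger_force: 0.0
```

```bash
python3 - <<'E'
from cylfit import *
im,d,c=snap('wrist','w1'); P=cloud(c,d)
Q=P[(P[...,2]>.03)&(abs(P[...,0]-.43)<.07)&(abs(P[...,1]+.285)<.06)]
report(*fit(Q),'wrist')
E
```

```text
wrist p [ 0.4471 -0.2926  0.09  ] elev 52.2 head -0.064 s [-0.065  0.043] 2578 0.0016 mouth [ 0.473 -0.294  0.124]
```

View pics/w1.png

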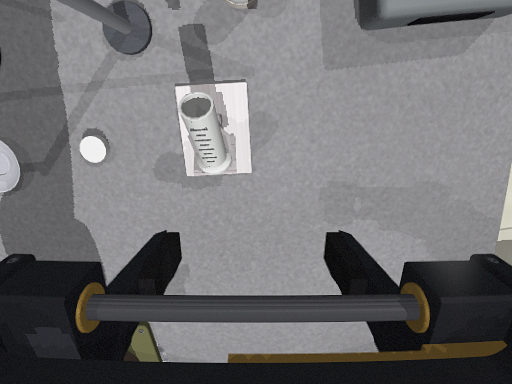

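The wrist view shows the cylinder at (205,135) on its rest and the cap at (93,149). All three views agree on the axis to 1–2 mm.

Emit:
step_arm(
  series=[
    [11, 12, -20, 0, 0, 0.058, 0],
    [11, 12, -20, -0.008, -0.116, 0, 0],
    [11, 12, -25, -0.008, -0.116, 0, 0],
    [11, 10, -24, -0.008, -0.117, 0, 0],
    [0, 0, 0, 0, 0, 0, 0],
    [0, 0, 0, 0, 0, 0, 0],
    [0, 0, 0, 0, 0, 0, 0],
  ],
  force=30,
)

```text
clock: 1.8
tool_pos: [0.4353, -0.2975, 0.175]
eef_rot: [0.985, -0.033, 0.168, 0.007]
contact_force: [-0.1, 0.1, 0.6]
opening: 1.001
finger_force: 0.0
```

Emit:
step_arm(
  series=[
    [6, 1, -20, 0, 0, 0, 0],
    [6, 1, -20, 0, 0, 0, 0],
    [7, 1, -22, 0, 0, 0, 0],
    [8, 0, -24, 0, 0, 0, 0],
    [0, 0, 0, 0, 0, 0, 0],
    [0, 0, 0, 0, 0, 0, 0],
    [0, 0, 0, 0, 0, 0, 0],
  ],
)

```text
clock: 2.5
tool_pos: [0.4718, -0.3063, 0.11]
eef_rot: [0.988, -0.03, 0.15, -0.008]
contact_force: [-0.7, 0.4, -0.8]
opening: 0.997
finger_force: 0.0
```

```bash
python3 - <<'E'
from h import *
s=r.get_state();print({k:np.round(v,3).tolist() for k,v in s.items()})
im,d,c=snap('wrist','w2')
E
```

```text
{'clock': 2.5, 'q': [0.733, 0.769, -0.228, 2.095, -0.29, 0.044, -0.756], 'qd': [0.008, -0.004, -0.002, 0.01, -0.012, -0.002, 0.011], 'joint_torque': [-0.246, -46.667, -1.962, -6.78, -0.032, -0.759, -0.022], 'tool_pos': [0.472, -0.306, 0.11], 'eef_rot': [0.988, -0.03, 0.15, -0.008], 'contact_force': [-0.739, 0.437, -0.828], 'moment': [0.045, 0.288, 0.008], 'finger_force': 0.0, 'opening': 0.997}
```

View pics/w2.png

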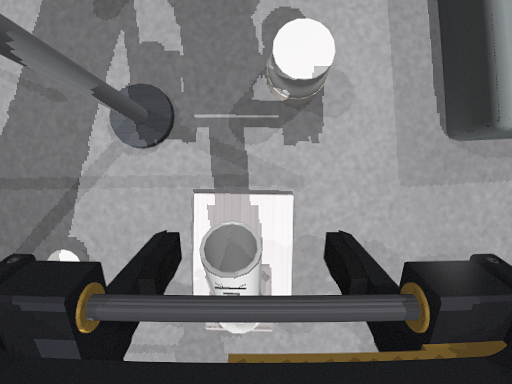

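The wrist view shows the cylinder's mouth at (230,250) between the fingers, untouched. Joint 6 is at its lower limit (0.044), so forward tilt needs the other wrist branch (q5 near π). I'll identify the kinematics to plan that.

```bash
cat > kin.py <<'E'
import numpy as np, itertools
from scipy.optimize import least_squares
from scipy.spatial.transform import Rotation as Ro
def fk(q,par,sg):
    H,L1,L2,L3,o7,a1,a2=par
    a='zyzyzyz'; R=Ro.identity(); p=np.array([0,0,H]); 
    L=[None,None,[a1,0,L1],None,[a2,0,L2],None,[0,0,L3]]
    for i in range(7):
        R=R*Ro.from_euler(a[i],sg[i]*q[i]+(o7 if i==6 else 0))
        if L[i] is not None: p=p+R.apply(L[i])
    return p,R
E
cat > fitk.py <<'E'
from kin import *
data=[([1.21,.69,-.195,1.566,.157,.902,-.215],[.24,-.577,.238],[.981,.196,0,-.001]),
([0.733,0.769,-0.228,2.095,-0.29,0.044,-0.756],[.472,-.306,.11],[.988,-.03,.15,-.008])]
best=[]
for s in itertools.product([1,-1],repeat=4):
    sg=[s[0],1,s[1],1,s[2],1,s[3]]
    for o in (0,np.pi/2,np.pi,-np.pi/2):
        def res(v):
            e=[]
            for q,p,Q in data:
                P,R=fk(q,v,sg); e+=list((P-p)*5)+list((R.inv()*Ro.from_quat(Q)).as_rotvec())
            return np.array(e)
        v=least_squares(lambda v:np.r_[res(v),.01*(v[5:])],[.34,.4,.4,.25,o,0,0]); best.append((v.cost,sg,v.x))
best.sort(key=lambda b:b[0])
for b in best[:3]: print(b[0],b[1],b[2].round(4))
import pickle;pickle.dump(best[0][1:],open('kin.pkl','wb'))
E
python3 fitk.py
```

```text
4.587916546142443e-06 [-1, 1, -1, 1, -1, 1, -1] [ 0.0082  0.8532  0.3897  0.3283  1.571  -0.2615  0.0271]
4.58791654614246e-06 [-1, 1, -1, 1, -1, 1, -1] [ 0.0082  0.8532  0.3897  0.3283  1.571  -0.2615  0.0271]
4.5879165461425135e-06 [-1, 1, -1, 1, -1, 1, -1] [ 0.0082  0.8532  0.3897  0.3283  1.571  -0.2615  0.0271]
```

Emit:
step_arm(
  series=[
    [-8, 2, 25, 0, 0, 0, 0],
    [-8, 2, 25, 0.008, 0.11, 0, 0],
    [-8, 2, 25, 0.008, 0.11, 0, 0],
    [-8, 2, 40, 0, 0, 0, 0],
    [0, 0, 40, 0, 0, 0, 0],
    [0, 0, 0, 0, 0, 0, 0],
    [0, 0, 0, 0, 0, 0, 0],
  ],
)

```text
clock: 3.25
tool_pos: [0.4395, -0.2981, 0.265]
eef_rot: [0.999, -0.033, 0.041, -0.012]
contact_force: [-1.1, 0.3, -0.3]
opening: 0.998
finger_force: 0.0
```

```bash
python3 - <<'E'
from plant import r
import numpy as np
s=r.get_state(); print(s['clock'])
t=open('fitk.py').read()
t=t.replace("best=[]","data.append((%s,%s,%s))\nbest=[]"%(np.round(s['q'],4).tolist(),np.round(s['tool_pos'],4).tolist(),np.round(s['eef_rot'],4).tolist()))
t=t.replace("best=[]","best=[];print(data[-1])").replace(".01*(v[5:])","v[5:]*float(__import__('sys').argv[1])").replace("best[:3]","best[:1]")
open('fitk.py','w').write(t)
E
python3 fitk.py .01; python3 fitk.py 10
```

```text
3.25
([0.4499, 0.5119, 0.1513, 1.8784, -0.2107, 0.71, -0.8993], [0.4395, -0.2981, 0.265], [0.9986, -0.0326, 0.0406, -0.0121])
0.03732129568439094 [-1, 1, -1, 1, -1, 1, -1] [ 0.0567  0.6017  0.2709  0.1207  1.5709  0.0251 -0.0259]
([0.4499, 0.5119, 0.1513, 1.8784, -0.2107, 0.71, -0.8993], [0.4395, -0.2981, 0.265], [0.9986, -0.0326, 0.0406, -0.0121])
0.040215211955512725 [-1, 1, -1, 1, -1, 1, -1] [ 4.0200e-02  6.4510e-01  2.8900e-01  1.2560e-01  1.5709e+00  5.0000e-04
 -1.8000e-03]
```

```bash
sed -i 's/H,L1,L2,L3,o7,a1,a2=par/H,L1,L2,L3,o7,a1,a2,aw,b,a0=par/; s/L=\[None,None/L=[[a0,0,0],None/; s/None,\[0,0,L3\]\]/[aw,0,0],[0,0,L3]]/; s/\[a1,0,L1\]/[a1,b,L1]/' kin.py; sed -i 's/o,0,0\]/o,0,0,0,0,0]/' fitk.py; python3 fitk.py .003|tail -1; python3 fitk.py .03|tail -1
python3 - <<'E'
from h import *
from kin import *
s=r.get_state(); par=[0]*10; par[4]=np.pi/2; sg=[-1,1,-1,1,-1,1,-1]
for q,Q in [(s['q'],s['eef_rot'])]:
    _,R=fk(q,par,sg); print((R.inv()*Ro.from_quat(Q)).as_rotvec().round(3))
E
```

```text
-1.8000e-03  1.0000e-03 -4.6600e-02  2.0200e-02]
 -1.8000e-03  1.0000e-03 -4.6600e-02  2.0200e-02]
[-0. -0.  0.]
```

Emit:
step_arm(
  series=[
    [0, 10, 20, -0.008, -0.1, 0, 0],
    [0, 10, 20, -0.008, -0.1, 0, 0],
    [0, 10, 10, -0.008, -0.1, 0, 0],
    [0, 10, 10, -0.008, -0.1, 0, 0],
    [0, 0, 0, 0, 0, 0, 0],
    [0, 0, 0, 0, 0, 0, 0],
    [0, 0, 0, 0, 0, 0, 0],
  ],
)

```text
clock: 3.95
tool_pos: [0.4403, -0.2587, 0.3232]
eef_rot: [0.971, -0.029, 0.237, -0.003]
contact_force: [-0.6, -0.5, 0.6]
opening: 0.996
finger_force: 0.0
```

```bash
python3 - <<'E'
from plant import r
import numpy as np
s=r.get_state()
t=open('fitk.py').read()
t=t.replace("best=[];","data.append((%s,%s,%s))\nbest=[];"%(np.round(s['q'],4).tolist(),np.round(s['tool_pos'],4).tolist(),np.round(s['eef_rot'],4).tolist()))
open('fitk.py','w').write(t)
E
python3 fitk.py .003; python3 fitk.py .03|tail -2
```

```text
([0.7722, 0.3139, -0.2258, 2.1582, -0.598, 0.3163, -0.5209], [0.4403, -0.2587, 0.3232], [0.9711, -0.0288, 0.237, -0.0031])
0.00031721988453434094 [-1, 1, -1, 1, -1, 1, -1] [ 3.4210e-01  5.5810e-01  3.4160e-01  3.1390e-01  1.5709e+00  3.4000e-03
  3.2000e-03  1.2000e-03 -4.5300e-02  5.5000e-03]
0.0003181578559330576 [-1, 1, -1, 1, -1, 1, -1] [ 3.4210e-01  5.5810e-01  3.4160e-01  3.1390e-01  1.5709e+00  3.4000e-03
  3.2000e-03  1.2000e-03 -4.5300e-02  5.5000e-03]
```

```bash
cat > plan.py <<'E'
from kin import *
import pickle
sg,par=pickle.load(open('kin.pkl','rb'))
lo=np.array([-3.01,-.46,-1.47,.13,-1,.04,-2.66]);hi=np.array([3.01,2.08,1.51,2.56,4.14,2.09,2.66])
def tool(theta,psi,flip):
    # tilt forward theta, heading psi; flip = camera underneath
    z=np.array([np.sin(theta)*np.cos(psi),np.sin(theta)*np.sin(psi),-np.cos(theta)])
    y=np.array([np.sin(psi),-np.cos(psi),0]); 
    if flip: y=-y
    return Ro.from_matrix(np.c_[np.cross(y,z),y,z])
def ik(p,R,q0):
    def f(q):
        P,Q=fk(q,par,sg); return np.r_[(P-p)*10,(Q.inv()*R).as_rotvec()*3,.01*(q-q0)]
    s=least_squares(f,np.clip(q0,lo+.01,hi-.01),bounds=(lo,hi)); P,Q=fk(s.x,par,sg)
    return s.x,np.linalg.norm(P-p),(Q.inv()*R).magnitude()
def rows(cur,path):
    out=[]
    p,R=cur
    for P,Q in path:
        out.append([*np.round((P-p)*1000,0),*np.round((Q*R.inv()).as_rotvec(),3)]); p,R=P,Q
    return out
E
python3 - <<'E'
from plan import *
from plant import r
s=r.get_state(); q=np.array(s['q'])
path=[]
for d in np.linspace(0,np.pi,23)[1:]:
    k=q.copy();k[4]+=d; path.append(fk(k,par,sg))
for w in rows(fk(q,par,sg),path): print([float(x) for x in w])
print('end',path[-1][0].round(3),path[-1][1].as_matrix()[:,2].round(3)); print('maxz path',[p.round(2).tolist() for p,_ in path[::5]])
qf=k
psi=-.07
for th in (.42,.5,.6,):
    z=np.array([np.sin(th),0,-np.cos(th)])
    for nm,p,t in (('grasp',np.array([.457,-.2935,.1025]),th),('place',np.array([.593,.03,.094]),th+.70)):
        for psi in ((-.07,) if nm=='grasp' else (-.07,.1)):
            R=tool(t,psi,True); a=ik(p+.019*R.as_matrix()[:,2],R,qf); print(th,nm,psi,a[0].round(2),np.round(a[1:],3))
E
```

```text
[-11.0, -7.0, -5.0, -0.08, 0.041, 0.111]
[-11.0, -9.0, -4.0, -0.08, 0.041, 0.111]
[-10.0, -10.0, -3.0, -0.08, 0.041, 0.111]
[-9.0, -12.0, -2.0, -0.08, 0.041, 0.111]
[-7.0, -13.0, -1.0, -0.08, 0.041, 0.111]
[-6.0, -13.0, 1.0, -0.08, 0.041, 0.111]
[-4.0, -14.0, 2.0, -0.08, 0.041, 0.111]
[-3.0, -14.0, 3.0, -0.08, 0.041, 0.111]
[-1.0, -14.0, 4.0, -0.08, 0.041, 0.111]
[1.0, -13.0, 6.0, -0.08, 0.041, 0.111]
[3.0, -13.0, 7.0, -0.08, 0.041, 0.111]
[4.0, -12.0, 7.0, -0.08, 0.041, 0.111]
[6.0, -11.0, 8.0, -0.08, 0.041, 0.111]
[7.0, -9.0, 9.0, -0.08, 0.041, 0.111]
[9.0, -8.0, 9.0, -0.08, 0.041, 0.111]
[10.0, -6.0, 9.0, -0.08, 0.041, 0.111]
[11.0, -4.0, 9.0, -0.08, 0.041, 0.111]
[11.0, -2.0, 9.0, -0.08, 0.041, 0.111]
[12.0, -0.0, 9.0, -0.08, 0.041, 0.111]
[12.0, 2.0, 8.0, -0.08, 0.041, 0.111]
[12.0, 4.0, 7.0, -0.08, 0.041, 0.111]
[12.0, 6.0, 6.0, -0.08, 0.041, 0.111]
end [ 0.488 -0.433  0.42 ] [ 0.604 -0.535 -0.591]
maxz path [[0.43, -0.27, 0.32], [0.39, -0.32, 0.31], [0.38, -0.39, 0.33], [0.42, -0.44, 0.37], [0.48, -0.44, 0.41]]
0.42 grasp -0.07 [ 0.89  0.85 -0.48  2.27  2.69  0.32 -0.56] [0. 0.]
0.42 place -0.07 [ 0.11  1.34 -0.64  2.53  2.76  1.92 -1.17] [0. 0.]
0.42 place 0.1 [ 0.27  1.36 -0.69  2.54  3.    1.8  -0.91] [0. 0.]
0.5 grasp -0.07 [ 0.96  0.89 -0.56  2.32  2.79  0.44 -0.61] [0. 0.]
0.5 place -0.07 [ 0.12  1.42 -0.66  2.53  2.83  2.06 -1.12] [0. 0.]
0.5 place 0.1 [ 0.29  1.44 -0.71  2.54  3.1   1.91 -0.84] [0. 0.]
0.6 grasp -0.07 [ 1.03  0.94 -0.63  2.38  2.91  0.59 -0.66] [0. 0.]
0.6 place -0.07 [-0.27  1.45 -0.06  2.52  2.74  2.09 -1.82] [0. 0.]
0.6 place 0.1 [ 0.32  1.53 -0.72  2.53  3.25  2.01 -0.73] [0. 0.]
```

```bash
python3 - <<'E'
from plan import *
qf=np.array([.89,.85,-.48,2.27,2.69,.32,-.56])
for th in (.3,.34,.38):
    for nm,p,t in (('grasp',np.array([.457,-.2935,.1025]),th),('place',np.array([.593,.03,.094]),th+.70)):
        for psi in ((-.07,) if nm=='grasp' else (-.07,.2,.4)):
          for q3 in (-.5,0,.5):
            R=tool(t,psi,True); s=qf.copy(); s[2]=q3; a=ik(p+.019*R.as_matrix()[:,2],R,s); print(th,nm,psi,a[0].round(2),np.round(a[1:],3))
E
```

```text
0.3 grasp -0.07 [ 0.73  0.81 -0.28  2.18  2.63  0.12 -0.56] [0. 0.]
0.3 grasp -0.07 [ 0.72  0.81 -0.27  2.19  2.67  0.12 -0.6 ] [0. 0.]
0.3 grasp -0.07 [ 0.72  0.81 -0.26  2.19  2.71  0.12 -0.64] [0. 0.]
0.3 place -0.07 [ 0.18  1.27 -0.76  2.51  2.66  1.72 -1.07] [0. 0.]
0.3 place -0.07 [ 0.09  1.22 -0.59  2.51  2.69  1.67 -1.22] [0. 0.]
0.3 place -0.07 [-0.02  1.2  -0.42  2.51  2.73  1.62 -1.38] [0. 0.]
0.3 place 0.2 [ 0.41  1.29 -0.82  2.51  2.95  1.49 -0.74] [0. 0.]
0.3 place 0.2 [ 0.32  1.24 -0.67  2.51  3.01  1.48 -0.89] [0. 0.]
0.3 place 0.2 [ 0.23  1.21 -0.5   2.51  3.07  1.49 -1.05] [0. 0.]
0.3 place 0.4 [ 0.57  1.28 -0.86  2.45  3.1   1.19 -0.57] [0. 0.]
0.3 place 0.4 [ 0.49  1.24 -0.72  2.45  3.19  1.2  -0.71] [0. 0.]
0.3 place 0.4 [ 0.4   1.2  -0.56  2.45  3.28  1.24 -0.87] [0. 0.]
0.34 grasp -0.07 [ 0.79  0.82 -0.35  2.21  2.64  0.19 -0.55] [0. 0.]
0.34 grasp -0.07 [ 0.78  0.82 -0.33  2.21  2.7   0.18 -0.61] [0. 0.]
0.34 grasp -0.07 [ 0.77  0.82 -0.32  2.21  2.76  0.18 -0.67] [0. 0.]
0.34 place -0.07 [ 0.18  1.31 -0.77  2.52  2.69  1.8  -1.06] [0. 0.]
0.34 place -0.07 [ 0
[... 635 characters left out ...]
4  0.25 -0.63] [0. 0.]
0.38 grasp -0.07 [ 0.81  0.83 -0.37  2.24  2.81  0.24 -0.71] [0. 0.]
0.38 place -0.07 [ 0.19  1.35 -0.78  2.53  2.72  1.88 -1.04] [0. 0.]
0.38 place -0.07 [ 0.09  1.3  -0.61  2.53  2.73  1.83 -1.21] [0. 0.]
0.38 place -0.07 [-0.02  1.27 -0.44  2.53  2.75  1.79 -1.38] [0. 0.]
0.38 place 0.2 [ 0.43  1.37 -0.84  2.52  3.04  1.6  -0.69] [0. 0.]
0.38 place 0.2 [ 0.34  1.32 -0.69  2.52  3.09  1.61 -0.84] [0. 0.]
0.38 place 0.2 [ 0.25  1.28 -0.52  2.52  3.13  1.63 -1.01] [0. 0.]
0.38 place 0.4 [ 0.6   1.36 -0.88  2.46  3.19  1.26 -0.52] [0. 0.]
0.38 place 0.4 [ 0.52  1.31 -0.74  2.46  3.27  1.3  -0.67] [0. 0.]
0.38 place 0.4 [ 0.43  1.26 -0.58  2.46  3.35  1.34 -0.83] [0. 0.]
```

Emit:
step_arm(
  series=[
    [-11, -7, -5, -0.08, 0.041, 0.111, 0],
    [-11, -9, -4, -0.08, 0.041, 0.111, 0],
    [-10, -10, -3, -0.08, 0.041, 0.111, 0],
    [-9, -12, -2, -0.08, 0.041, 0.111, 0],
    [-7, -13, -1, -0.08, 0.041, 0.111, 0],
    [-6, -13, 1, -0.08, 0.041, 0.111, 0],
    [-4, -14, 2, -0.08, 0.041, 0.111, 0],
    [-3, -14, 3, -0.08, 0.041, 0.111, 0],
    [-1, -14, 4, -0.08, 0.041, 0.111, 0],
    [1, -13, 6, -0.08, 0.041, 0.111, 0],
    [3, -13, 7, -0.08, 0.041, 0.111, 0],
  ],
)

```text
clock: 5.05
tool_pos: [0.3831, -0.3907, 0.3319]
eef_rot: [0.749, 0.609, -0.021, 0.258]
contact_force: [0.1, 0.2, -0.1]
opening: 0.999
finger_force: 0.0
```

```bash
python3 - <<'E'
from plan import *
from plant import r
s=r.get_state(); print(s['clock'],np.round(s['q'],3),np.round(s['tool_pos'],3))
P,R=fk(s['q'],par,sg); print(P.round(3), R.as_matrix()[:,2].round(2))
E
```

```text
5.05 [ 0.423  0.314  0.243  2.172  0.503  0.189 -0.042] [ 0.383 -0.391  0.332]
[ 0.377 -0.385  0.333] [ 0.28 -0.41 -0.87]
```

```bash
cat > sweep.py <<'E'
from plan import *
from plant import r
import sys
s=r.get_state(); q=np.array(s['q']); end=float(sys.argv[1]); n=int(sys.argv[2]); q6=float(sys.argv[3])
path=[]
for f in np.linspace(0,1,n+1)[1:]:
    k=q.copy();k[4]+=f*(end-q[4]);k[5]+=f*(q6-q[5]); path.append(fk(k,par,sg))
print(q.round(2),[[float(x) for x in w]+[0] for w in rows(fk(q,par,sg),path)])
print('end',path[-1][0].round(3),path[-1][1].as_matrix()[:,2].round(3))
E
python3 sweep.py 2.9 17 .25
```

```text
[ 0.42  0.31  0.24  2.17  0.5   0.19 -0.04] [[-2.0, -8.0, 3.0, -0.063, 0.063, 0.109, 0], [-1.0, -8.0, 4.0, -0.064, 0.063, 0.109, 0], [-0.0, -8.0, 5.0, -0.064, 0.063, 0.109, 0], [1.0, -8.0, 5.0, -0.065, 0.062, 0.109, 0], [2.0, -8.0, 6.0, -0.065, 0.062, 0.109, 0], [3.0, -7.0, 6.0, -0.065, 0.062, 0.108, 0], [5.0, -6.0, 6.0, -0.066, 0.062, 0.108, 0], [6.0, -5.0, 6.0, -0.066, 0.061, 0.108, 0], [7.0, -4.0, 7.0, -0.066, 0.061, 0.109, 0], [8.0, -3.0, 6.0, -0.067, 0.06, 0.109, 0], [8.0, -2.0, 6.0, -0.067, 0.06, 0.109, 0], [9.0, -0.0, 6.0, -0.067, 0.059, 0.109, 0], [9.0, 1.0, 5.0, -0.067, 0.059, 0.109, 0], [10.0, 2.0, 5.0, -0.067, 0.058, 0.109, 0], [10.0, 4.0, 4.0, -0.067, 0.058, 0.11, 0], [10.0, 5.0, 3.0, -0.067, 0.058, 0.11, 0], [9.0, 6.0, 2.0, -0.067, 0.057, 0.11, 0]]
end [ 0.47  -0.434  0.419] [ 0.56  -0.562 -0.609]
```

Emit:
step_arm(
  series=[
    [-2, -8, 3, -0.063, 0.063, 0.109, 0],
    [-1, -8, 4, -0.064, 0.063, 0.109, 0],
    [0, -8, 5, -0.064, 0.063, 0.109, 0],
    [1, -8, 5, -0.065, 0.062, 0.109, 0],
    [2, -8, 6, -0.065, 0.062, 0.109, 0],
    [3, -7, 6, -0.065, 0.062, 0.108, 0],
    [5, -6, 6, -0.066, 0.062, 0.108, 0],
    [6, -5, 6, -0.066, 0.061, 0.108, 0],
    [7, -4, 7, -0.066, 0.061, 0.109, 0],
    [8, -3, 6, -0.067, 0.06, 0.109, 0],
    [8, -2, 6, -0.067, 0.06, 0.109, 0],
    [9, 0, 6, -0.067, 0.059, 0.109, 0],
    [9, 1, 5, -0.067, 0.059, 0.109, 0],
    [10, 2, 5, -0.067, 0.058, 0.109, 0],
    [10, 4, 4, -0.067, 0.058, 0.11, 0],
    [10, 5, 3, -0.067, 0.058, 0.11, 0],
    [9, 6, 2, -0.067, 0.057, 0.11, 0],
    [0, 0, 0, 0, 0, 0, 0],
  ],
)

```text
clock: 6.85
tool_pos: [0.473, -0.4355, 0.412]
eef_rot: [-0.246, 0.863, -0.392, 0.202]
contact_force: [0.3, -0.0, 0.2]
opening: 1.0
finger_force: 0.0
```

```bash
cat > goto.py <<'E'
from plan import *
from plant import r
def show(target,n,qseed=None):
    """rows (measured pose -> target pose), straight/slerp"""
    s=r.get_state(); p0=np.array(s['tool_pos']); R0=Ro.from_quat(s['eef_rot'])
    P,R=target; rv=(R*R0.inv()).as_rotvec(); dp=(P-p0)*1000
    print('t',s['clock'],'q',np.round(s['q'],2),'p',p0.round(4),'z',R0.as_matrix()[:,2].round(3),'y',R0.as_matrix()[:,1].round(3))
    print('shift',dp.round(1),'rot',rv.round(3),'| per row of',n,(dp/n).round(1),(rv/n).round(3))
    a=ik(P,R,np.array(s['q'])); print('ik',a[0].round(2),np.round(a[1:],3))
def tgt(g,th,psi,back=0,flip=True):
    R=tool(th,psi,flip); z=R.as_matrix()[:,2]; return np.array(g)+(.019-back)*z,R
E
python3 -c "
from goto import *
show(tgt([.457,-.2935,.1025],.36,-.07,.10),8)"
```

```text
t 6.85 q [0.48 0.31 0.13 2.18 2.6  0.28 0.16] p [ 0.473  -0.4355  0.412 ] z [ 0.541 -0.578 -0.611] y [-0.266  0.572 -0.776]
shift [ -44.4  144.  -233.7] rot [ 0.899  0.061 -0.422] | per row of 8 [ -5.6  18.  -29.2] [ 0.112  0.008 -0.053]
ik [ 0.85  0.61 -0.38  2.25  1.56  0.04  0.52] [0.    0.001]
```

```bash
python3 -c "
from goto import *
for th in (.5,.6,.7): show(tgt([.457,-.2935,.1025],th,-.07,.10),8)
for psi in (.2,.3,.4): print(psi,ik(*tgt([.593,.03,.094],1.15,psi),np.array([.5,1.3,-.6,2.45,3.1,1.3,-.6])))
for th in (.42,.46,.5): print(th,ik(*tgt([.457,-.2935,.1025],th,-.07),np.array([.8,.8,-.3,2.2,2.6,.3,-.5])))
"
```

```text
t 6.85 q [0.48 0.31 0.13 2.18 2.6  0.28 0.16] p [ 0.473  -0.4355  0.412 ] z [ 0.541 -0.578 -0.611] y [-0.266  0.572 -0.776]
shift [ -54.7  144.7 -238.4] rot [ 0.916 -0.069 -0.358] | per row of 8 [ -6.8  18.1 -29.8] [ 0.115 -0.009 -0.045]
ik [ 1.11  0.68 -0.69  2.38  2.58  0.29 -0.43] [0. 0.]
t 6.85 q [0.48 0.31 0.13 2.18 2.6  0.28 0.16] p [ 0.473  -0.4355  0.412 ] z [ 0.541 -0.578 -0.611] y [-0.266  0.572 -0.776]
shift [ -61.6  145.2 -242.6] rot [ 0.927 -0.162 -0.312] | per row of 8 [ -7.7  18.1 -30.3] [ 0.116 -0.02  -0.039]
ik [ 1.21  0.75 -0.78  2.47  2.78  0.46 -0.56] [0. 0.]
t 6.85 q [0.48 0.31 0.13 2.18 2.6  0.28 0.16] p [ 0.473  -0.4355  0.412 ] z [ 0.541 -0.578 -0.611] y [-0.266  0.572 -0.776]
shift [ -68.   145.6 -247.5] rot [ 0.936 -0.255 -0.265] | per row of 8 [ -8.5  18.2 -30.9] [ 0.117 -0.032 -0.033]
ik [ 1.26  0.83 -0.8   2.55  2.96  0.64 -0.65] [0. 0.]
0.2 (array([ 0.41201871,  1.41085883, -0.78417845,  2.52944537,  3.14403563,
        1.69622049, -0.6994269 ]), np.float64(2.50971670709382e-06), 1.1010421655448485e-05)
0.3 (array([ 0.479402  ,  1.3879509 , -0.75692767,  2.50244976,  3.25134871,
        1.53544036, -0.65799309]), np.float64(1.3607411591365682e-06), 6.757363885592655e-06)
0.4 (array([ 0.54416769,  1.36335974, -0.73706081,  2.46362289,  3.35232507,
        1.36321604, -0.63612021]), np.float64(6.061547934393062e-07), 4.995199531221692e-06)
0.42 (array([ 0.89262974,  0.85427786, -0.4873614 ,  2.26730989,  2.67290661,
        0.3237541 , -0.54083871]), np.float64(8.236288271416201e-07), 6.4895526812724755e-06)
0.46 (array([ 0.93408155,  0.8727746 , -0.53630933,  2.29348747,  2.71709584,
        0.38642601, -0.56106046]), np.float64(1.2037083028894505e-06), 9.059899744803738e-06)
0.5 (array([ 0.970527  ,  0.89290369, -0.57720693,  2.31883759,  2.76271441,
        0.44762657, -0.58104992]), np.float64(1.5248913907258593e-06), 1.1200623340376985e-05)
```

Emit:
step_arm(
  series=[
    [-5, 14, -24, 0.092, -0.007, -0.036, 0],
    [-5, 14, -24, 0.092, -0.007, -0.036, 0],
    [-5, 14, -24, 0.092, -0.007, -0.036, 0],
    [-5, 14, -24, 0.092, -0.007, -0.036, 0],
    [-5, 14, -24, 0.092, -0.007, -0.036, 0],
    [-6, 15, -24, 0.092, -0.007, -0.036, 0],
    [-6, 15, -24, 0.091, -0.007, -0.036, 0],
    [-6, 15, -24, 0.091, -0.007, -0.036, 0],
    [-6, 15, -24, 0.091, -0.007, -0.035, 0],
    [-6, 15, -22, 0.091, -0.006, -0.035, 0],
    [0, 0, 0, 0, 0, 0, 0],
    [0, 0, 0, 0, 0, 0, 0],
  ],
)

```text
clock: 8.05
tool_pos: [0.4164, -0.2917, 0.1733]
eef_rot: [0.036, 0.969, -0.009, 0.246]
contact_force: [0.1, -0.6, 0.2]
opening: 0.997
finger_force: 0.0
```

```bash
python3 -c "
from goto import *
show(tgt([.457,-.2935,.1025],.46,-.07),5)
import cv2; cv2.imwrite('pics/s2.png',r.snapshot('side')[0])"
```

```text
t 8.05 q [ 1.11  0.69 -0.66  2.35  2.6   0.26 -0.43] p [ 0.4164 -0.2917  0.1733] z [ 0.475 -0.034 -0.879] y [0.073 0.997 0.001]
shift [ 49.   -2.4 -87.9] rot [0.002 0.037 0.003] | per row of 5 [  9.8  -0.5 -17.6] [0.    0.007 0.001]
ik [ 0.98  0.89 -0.61  2.29  2.58  0.41 -0.42] [0. 0.]
```

Emit:
step_arm(
  series=[
    [10, 0, -18, 0, 0.007, 0, 0],
    [10, 0, -18, 0, 0.007, 0, 0],
    [10, -1, -18, 0, 0.007, 0, 0],
    [10, -1, -17, 0, 0.008, 0, 0],
    [9, 0, -17, 0, 0.008, 0, 0],
    [0, 0, 0, 0, 0, 0, 0],
    [0, 0, 0, 0, 0, 0, 0],
  ],
)

```text
clock: 8.8
tool_pos: [0.4655, -0.2929, 0.0869]
eef_rot: [0.034, 0.973, -0.01, 0.228]
contact_force: [-0.3, 0.6, 0.7]
opening: 1.0
finger_force: 0.0
```

```bash
python3 -c "
from goto import *
show(tgt([.457,-.2935,.1025],.46,-.07),5)
import cv2; cv2.imwrite('pics/s3.png',cv2.resize(r.snapshot('side')[0][110:230,260:420],(640,480)))"
```

```text
t 8.8 q [ 0.97  0.89 -0.59  2.27  2.59  0.39 -0.41] p [ 0.4655 -0.2929  0.0869] z [ 0.444 -0.034 -0.896] y [ 0.071  0.997 -0.003]
shift [-0.1 -1.2 -1.4] rot [0.003 0.001 0.001] | per row of 5 [-0.  -0.2 -0.3] [0.001 0.    0.   ]
ik [ 0.97  0.89 -0.61  2.29  2.59  0.41 -0.42] [0. 0.]
```

View pics/s3.png

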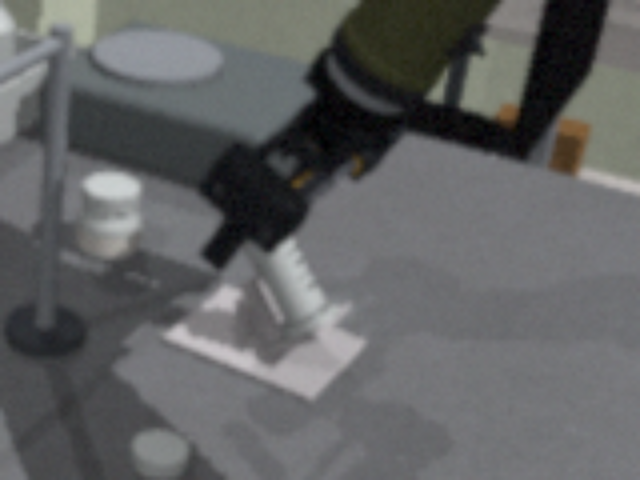

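The crop shows the open fingers around the cylinder's upper body near (270,250), in line with its axis. I'll close now.

Emit:
step_arm(
  series=[
    [0, -1, 0, 0, 0, 0, 0.8],
    [0, 0, 0, 0, 0, 0, 0.8],
    [0, 0, 0, 0, 0, 0, 0.8],
    [0, 0, 0, 0, 0, 0, 0.8],
    [0, 0, 0, 0, 0, 0, 0.8],
    [0, 0, 0, 0, 0, 0, 0.8],
    [0, 0, 0, 0, 0, 0, 0.8],
    [0, 0, 0, 0, 0, 0, 0.8],
  ],
  force=35,
)

```text
clock: 9.65
tool_pos: [0.4648, -0.2935, 0.0858]
eef_rot: [0.035, 0.973, -0.008, 0.228]
contact_force: [0.0, 1.0, -0.4]
opening: 0.4
finger_force: 35.0
```

Emit:
step_arm(
  series=[
    [0, 0, 10, 0, 0, 0, 0.8],
    [0, 0, 15, 0, 0, 0, 0.8],
    [0, 0, 15, 0, 0, 0, 0.8],
    [0, 0, 15, 0, 0, 0, 0.8],
    [0, 0, 15, 0, 0, 0, 0.8],
    [0, 0, 0, 0, 0, 0, 0.8],
  ],
)

```text
clock: 10.25
tool_pos: [0.4656, -0.2943, 0.1581]
eef_rot: [0.034, 0.973, -0.01, 0.229]
contact_force: [-0.2, -0.3, -0.6]
opening: 0.396
finger_force: 35.0
```

```bash
python3 -c "
from goto import *
s=np.array([.5,1.2,-.6,2.4,3.1,1.2,-.6])
for psi in (.1,.3,.5):
  for y in (-.15,.03):
    for th in (1.15,.85):
      print(psi,y,th,[(x,z,round(a[1]*1000),round(a[2],2),a[0][[3,5]].round(2).tolist()) for x in (.45,.5,.55,.593) for z in (.12,) for a in [ik(*tgt([x,y,z],th,psi),s)]])
"
```

```text
0.1 -0.15 1.15 [(0.45, 0.12, 40, 0.12, [2.56, 2.09]), (0.5, 0.12, 22, 0.06, [2.56, 2.09]), (0.55, 0.12, 0, 0.0, [2.55, 1.43]), (0.593, 0.12, 0, 0.0, [2.44, 1.31])]
0.1 -0.15 0.85 [(0.45, 0.12, 30, 0.09, [2.56, 1.91]), (0.5, 0.12, 8, 0.02, [2.56, 2.09]), (0.55, 0.12, 0, 0.0, [2.47, 1.01]), (0.593, 0.12, 0, 0.0, [2.36, 0.89])]
0.1 0.03 1.15 [(0.45, 0.12, 106, 0.23, [2.56, 2.09]), (0.5, 0.12, 87, 0.06, [2.56, 1.74]), (0.55, 0.12, 43, 0.02, [2.56, 1.84]), (0.593, 0.12, 3, 0.0, [2.56, 1.86])]
0.1 0.03 0.85 [(0.45, 0.12, 68, 0.2, [2.56, 1.49]), (0.5, 0.12, 41, 0.1, [2.56, 1.59]), (0.55, 0.12, 9, 0.02, [2.56, 1.68]), (0.593, 0.12, 0, 0.0, [2.47, 1.27])]
0.3 -0.15 1.15 [(0.45, 0.12, 14, 0.04, [2.56, 1.62]), (0.5, 0.12, 0, 0.0, [2.54, 1.14]), (0.55, 0.12, 0, 0.0, [2.43, 1.05]), (0.593, 0.12, 0, 0.0, [2.33, 0.97])]
0.3 -0.15 0.85 [(0.45, 0.12, 11, 0.03, [2.56, 1.57]), (0.5, 0.12, 0, 0.0, [2.51, 0.86]), (0.55, 0.12, 0, 0.0, [2.39, 0.74]), (0.593, 0.12, 0, 0.0, [2.28, 0.65])]
0.3 0.03 1.15 [(0.45, 0.12, 75, 0.21, [2.56, 2.09]), (0.5, 0.12, 54, 0.12, [2.56, 2.09]), (0.55, 0.12, 24, 0.04, [2.56, 1.45]), (0.593, 0.12, 0, 0.0, [2.53, 1.52])]
0.3 0.03 0.85 [(0.45, 0.12, 58, 0.18, [2.56, 1.19]), (0.5, 0.12, 32, 0.09, [2.56, 1.33]), (0.55, 0.12, 2, 0.0, [2.56, 1.45]), (0.593, 0.12, 0, 0.0, [2.44, 1.07])]
0.5 -0.15 1.15 [(0.45, 0.12, 0, 0.0, [2.49, 0.81]), (0.5, 0.12, 0, 0.0, [2.4, 0.75]), (0.55, 0.12, 0, 0.0, [2.29, 0.66]), (0.593, 0.12, 0, 0.0, [2.2, 0.57])]
0.5 -0.15 0.85 [(0.45, 0.12, 0, 0.0, [2.5, 0.64]), (0.5, 0.12, 0, 0.0, [2.39, 0.54]), (0.55, 0.12, 0, 0.0, [2.28, 0.45]), (0.593, 0.12, 0, 0.0, [2.17, 0.37])]
0.5 0.03 1.15 [(0.45, 0.12, 48, 0.15, [2.56, 1.79]), (0.5, 0.12, 26, 0.07, [2.56, 2.09]), (0.55, 0.12, 0, 0.0, [2.56, 1.32]), (0.593, 0.12, 0, 0.0, [2.44, 1.17])]
0.5 0.03 0.85 [(0.45, 0.12, 41, 0.13, [2.56, 1.65]), (0.5, 0.12, 15, 0.04, [2.56, 2.09]), (0.55, 0.12, 0, 0.0, [2.5, 0.97]), (0.593, 0.12, 0, 0.0, [2.37, 0.82])]
```

```bash
python3 -c "
from goto import *
for psi in (.5,.6,.7):
  show(tgt([.48,-.14,.13],1.16,psi),8); show(tgt([.593,.03,.1],1.16,psi),8)
s=r.get_state(); R0=Ro.from_quat(s['eef_rot']); p0=np.array(s['tool_pos']); q=np.array(s['q'])
P,R=tgt([.48,-.14,.13],1.16,.6); rv=(R*R0.inv()).as_rotvec()
for f in (.25,.5,.75,1): 
  a=ik(p0+f*(P-p0),Ro.from_rotvec(f*rv)*R0,q); q=a[0]; print(f,q.round(2),np.round(a[1:],3))
"
```

```text
t 10.25 q [ 0.95  0.71 -0.53  2.24  2.51  0.19 -0.4 ] p [ 0.4656 -0.2943  0.1581] z [ 0.445 -0.035 -0.895] y [ 0.072  0.997 -0.004]
shift [ 29.7 162.7 -35.7] rot [ 0.154 -0.689  0.549] | per row of 8 [ 3.7 20.3 -4.5] [ 0.019 -0.086  0.069]
ik [ 1.34  1.42 -1.09  2.47  3.3   0.59 -0.14] [0. 0.]
t 10.25 q [ 0.95  0.71 -0.53  2.24  2.51  0.19 -0.4 ] p [ 0.4656 -0.2943  0.1581] z [ 0.445 -0.035 -0.895] y [ 0.072  0.997 -0.004]
shift [142.7 332.7 -65.7] rot [ 0.154 -0.689  0.549] | per row of 8 [17.8 41.6 -8.2] [ 0.019 -0.086  0.069]
ik [ 0.75  1.45 -1.    2.42  3.26  1.09 -0.32] [0. 0.]
t 10.25 q [ 0.95  0.71 -0.53  2.24  2.51  0.19 -0.4 ] p [ 0.4656 -0.2943  0.1581] z [ 0.445 -0.035 -0.895] y [ 0.072  0.997 -0.004]
shift [ 28.8 164.2 -35.7] rot [ 0.189 -0.684  0.645] | per row of 8 [ 3.6 20.5 -4.5] [ 0.024 -0.086  0.081]
ik [ 1.39  1.43 -1.14  2.39  3.25  0.38 -0.05] [0. 0.]
t 10.25 q [ 0.95  0.71 -0.53  2.24  2.51  0.19 -0.4 ] p [ 0.4656 -0.2943  0.1581] z [ 0.445 -0.035 -0.895] y [ 0.072  0.997 -0.004]
shift [141.8 334.2 -65.7] rot [ 0.189 -0.684  0.645] | per row of 8 [17.7 41.8 -8.2
[... 193 characters left out ...]
072  0.997 -0.004]
shift [ 27.7 165.6 -35.7] rot [ 0.224 -0.678  0.741] | per row of 8 [ 3.5 20.7 -4.5] [ 0.028 -0.085  0.093]
ik [ 1.41  1.43 -1.17  2.31  3.17  0.19  0.06] [0. 0.]
t 10.25 q [ 0.95  0.71 -0.53  2.24  2.51  0.19 -0.4 ] p [ 0.4656 -0.2943  0.1581] z [ 0.445 -0.035 -0.895] y [ 0.072  0.997 -0.004]
shift [140.7 335.6 -65.7] rot [ 0.224 -0.678  0.741] | per row of 8 [17.6 41.9 -8.2] [ 0.028 -0.085  0.093]
ik [ 0.89  1.46 -1.08  2.3   3.28  0.67 -0.2 ] [0. 0.]
0.25 [ 1.16  0.85 -0.84  2.37  2.75  0.4  -0.42] [0. 0.]
0.5 [ 1.27  1.03 -0.99  2.43  2.95  0.5  -0.35] [0. 0.]
0.75 [ 1.33  1.22 -1.06  2.44  3.15  0.49 -0.25] [0. 0.]
1 [ 1.38  1.41 -1.11  2.39  3.33  0.39 -0.13] [0. 0.]
```

Emit:
step_arm(
  series=[
    [3, 16, 0, 0.015, -0.069, 0.055, 0.8],
    [3, 16, 0, 0.015, -0.069, 0.055, 0.8],
    [3, 16, 0, 0.015, -0.069, 0.055, 0.8],
    [3, 16, 0, 0.015, -0.069, 0.055, 0.8],
    [3, 16, 0, 0.015, -0.069, 0.055, 0.8],
    [3, 16, -7, 0.015, -0.069, 0.055, 0.8],
    [3, 16, -7, 0.016, -0.069, 0.055, 0.8],
    [3, 17, -7, 0.016, -0.069, 0.055, 0.8],
    [3, 17, -7, 0.016, -0.069, 0.055, 0.8],
    [3, 17, -7, 0.016, -0.068, 0.054, 0.8],
    [0, 0, 0, 0, 0, 0, 0.8],
    [0, 0, 0, 0, 0, 0, 0.8],
    [0, 0, 0, 0, 0, 0, 0.8],
  ],
)

```text
clock: 11.55
tool_pos: [0.495, -0.1315, 0.1217]
eef_rot: [-0.207, 0.811, 0.136, 0.53]
contact_force: [-0.3, -0.2, -0.7]
opening: 0.397
finger_force: 35.0
```

```bash
python3 -c "
from goto import *
from cylfit import *
show(tgt([.593,.03,.11],1.16,.5),8)
for n in ('top','side'):
  im,d,c=snap(n,n+'4'); P=cloud(c,d); Q=P[(P[...,2]>.03)&(P[...,2]<.17)&(abs(P[...,0]-.48)<.06)&(abs(P[...,1]+.14)<.06)]; k=(im.min(2)>120)
  Q=P[k&(P[...,2]>.03)&(P[...,2]<.17)&(abs(P[...,0]-.48)<.06)&(abs(P[...,1]+.14)<.06)]; print(len(Q))
  try: p,d_,s_,m,e=fit(Q,(.48,-.14,.09),(0.01,0.01,1)); print(n,p.round(4),d_.round(3),(p[2]+np.percentile(s_,[1,99])).round(3),m,e)
  except Exception as x: print(x)
cv2.imwrite('pics/s4.png',cv2.resize(im[80:260,160:400],(800,600)))
"
```

```text
t 11.55 q [ 1.35  1.45 -1.07  2.42  3.33  0.55 -0.13] p [ 0.495  -0.1315  0.1217] z [ 0.803  0.439 -0.402] y [-0.479  0.878  0.001]
shift [113.3 169.9 -19.3] rot [ 0.    -0.003  0.   ] | per row of 8 [14.2 21.2 -2.4] [ 0. -0.  0.]
ik [ 0.82  1.51 -1.16  2.43  3.12  1.07 -0.15] [0. 0.]
71
top [ 0.4733 -0.1392  0.09  ] [ 0.114 -0.013  0.993] [0.046 0.164] 65 0.001810664078353292
124
side [ 0.4817 -0.1394  0.09  ] [-0.018  0.009  1.   ] [0.047 0.157] 109 0.0020143356740109954
```

View pics/s4.png

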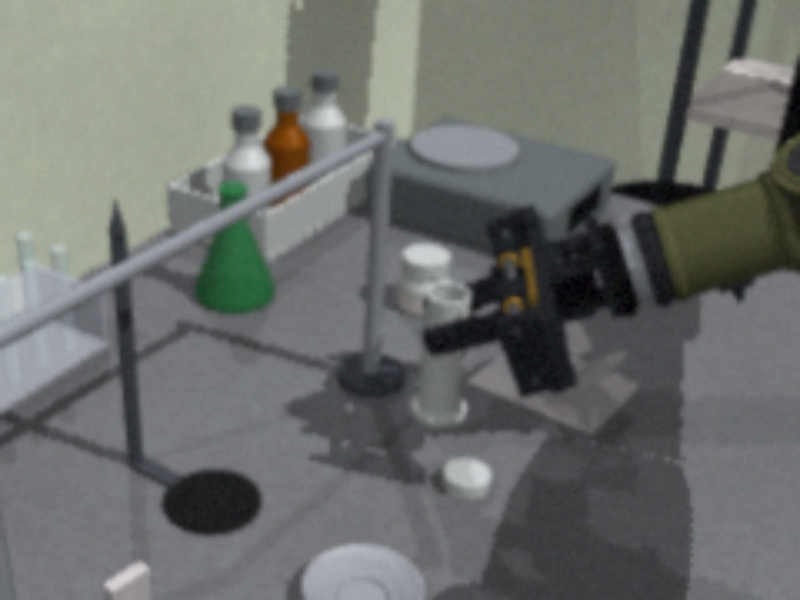

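The crop shows the cylinder held upright at (440,355), with the pad at (212,500) and the path to it clear.

Emit:
step_arm(
  series=[
    [14, 21, -2, 0, 0, 0, 0.8],
    [14, 21, -2, 0, 0, 0, 0.8],
    [14, 21, -2, 0, 0, 0, 0.8],
    [14, 21, -2, 0, 0, 0, 0.8],
    [14, 21, -2, 0, 0, 0, 0.8],
    [14, 21, -3, 0, 0, 0, 0.8],
    [14, 22, -3, 0, 0, 0, 0.8],
    [15, 22, -3, 0, 0, 0, 0.8],
    [0, 0, 0, 0, 0, 0, 0.8],
    [0, 0, 0, 0, 0, 0, 0.8],
    [0, 0, 0, 0, 0, 0, 0.8],
  ],
)

```text
clock: 12.75
tool_pos: [0.6074, 0.0382, 0.1021]
eef_rot: [-0.207, 0.811, 0.136, 0.53]
contact_force: [-0.1, -0.4, -1.2]
opening: 0.394
finger_force: 35.0
```

```bash
cat > cc.py <<'E'
from goto import *
from cylfit import *
import sys
show(tgt([.593,.03,.11],1.16,.5),1)
for n in ('top','side'):
  im,d,c=snap(n,n+sys.argv[1]); P=cloud(c,d); k=(im.min(2)>100)
  Q=P[k&(P[...,2]>.008)&(P[...,2]<.15)&(abs(P[...,0]-.593)<.06)&(abs(P[...,1]-.03)<.06)]
  p,d_,s_,m,e=fit(Q,(.593,.03,.06),(0.01,0.01,1)); print(n,p.round(4),d_.round(3),(p[2]+np.percentile(s_,[1,99])).round(3),m,round(e,4))
cv2.imwrite('pics/s%s.png'%sys.argv[1],cv2.resize(im[100:280,140:380],(800,600)))
E
python3 cc.py 5
```

```text
t 12.75 q [ 0.82  1.54 -1.13  2.4   3.15  1.05 -0.14] p [0.6074 0.0382 0.1021] z [ 0.803  0.44  -0.402] y [-0.479  0.878  0.002]
shift [0.9 0.1 0.3] rot [-0.    -0.003 -0.   ] | per row of 1 [0.9 0.1 0.3] [-0.    -0.003 -0.   ]
ik [ 0.81  1.5  -1.15  2.43  3.12  1.07 -0.15] [0. 0.]
top [0.5914 0.0283 0.06  ] [0.015 0.019 1.   ] [0.025 0.141] 77 0.0018
side [0.5937 0.0299 0.06  ] [-0.01  0.01  1.  ] [0.027 0.136] 365 0.0015
```

View pics/s5.png

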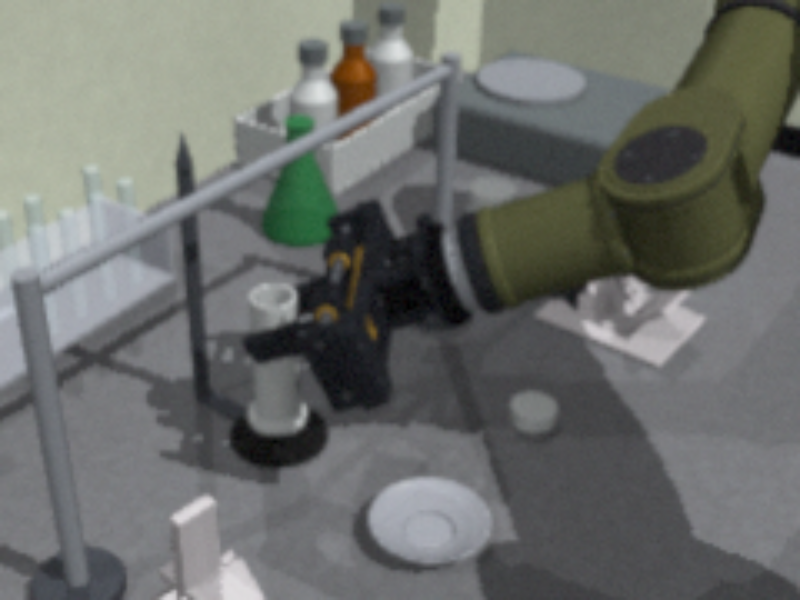

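The crop shows the cylinder upright at (275,350), centred just above the pad at (280,432). I'll lower it gently.

Emit:
step_arm(
  series=[
    [0, 0, -5, 0, 0, 0, 0.8],
    [0, 0, -5, 0, 0, 0, 0.8],
    [0, 0, -3, 0, 0, 0, 0.8],
    [0, 0, -2, 0, 0, 0, 0.8],
    [0, 0, 0, 0, 0, 0, 0.8],
    [0, 0, 0, 0, 0, 0, 0.8],
  ],
)

```text
clock: 13.45
tool_pos: [0.6077, 0.0392, 0.0868]
eef_rot: [-0.206, 0.811, 0.137, 0.53]
contact_force: [0.0, -0.6, -0.4]
opening: 0.397
finger_force: 35.0
```

Emit:
step_arm(
  series=[
    [0, 0, -1, 0, 0, 0, 0.8],
    [0, 0, -1, 0, 0, 0, 0.8],
    [0, 0, -1, 0, 0, 0, 0.8],
    [0, 0, 0, 0, 0, 0, 0.8],
    [0, 0, 0, 0, 0, 0, 0.8],
  ],
)

```text
clock: 13.95
tool_pos: [0.608, 0.0394, 0.0851]
eef_rot: [-0.207, 0.81, 0.137, 0.531]
contact_force: [-1.2, -1.1, 4.5]
opening: 0.395
finger_force: 35.0
```

Emit:
step_arm(
  series=[
    [0, 0, -0.5, 0, 0, 0, 0.62],
    [0, 0, 0, 0, 0, 0, 0.6],
    [0, 0, 0, 0, 0, 0, 0.55],
    [0, 0, 0, 0, 0, 0, 0.48],
    [0, 0, 0, 0, 0, 0, 0.38],
    [0, 0, 0, 0, 0, 0, 0.25],
    [0, 0, 0, 0, 0, 0, 0.1],
    [0, 0, 0, 0, 0, 0, 0],
    [0, 0, 0, 0, 0, 0, 0],
    [0, 0, 0, 0, 0, 0, 0],
  ],
  force=5,
)

```text
clock: 14.95
tool_pos: [0.6077, 0.0391, 0.0833]
eef_rot: [-0.207, 0.811, 0.137, 0.53]
contact_force: [-0.4, -0.8, -0.3]
opening: 0.995
finger_force: 0.0
```

```bash
sed -i 's/^cv2.imwrite.*//' cc.py; python3 cc.py 6; python3 -c "
from goto import *
show(tgt([.593,.03,.11],1.16,.5,.13),6); show(tgt([.48,-.14,.13],1.16,.5,0.0),6)"
```

```text
t 14.95 q [ 0.82  1.58 -1.11  2.38  3.18  1.04 -0.12] p [0.6077 0.0391 0.0833] z [ 0.803  0.441 -0.401] y [-0.48   0.877  0.003]
shift [ 0.6 -0.8 19.1] rot [-0.001 -0.003 -0.   ] | per row of 1 [ 0.6 -0.8 19.1] [-0.001 -0.003 -0.   ]
ik [ 0.81  1.5  -1.15  2.43  3.12  1.07 -0.15] [0. 0.]
top [0.5932 0.03   0.06  ] [-0.009  0.005  1.   ] [0.011 0.123] 108 0.0017
side [0.594  0.0305 0.06  ] [-0.007  0.032  0.999] [0.011 0.12 ] 379 0.0015
t 15.05 q [ 0.82  1.58 -1.11  2.38  3.18  1.04 -0.12] p [0.6077 0.0391 0.0833] z [ 0.803  0.44  -0.401] y [-0.48   0.877  0.003]
shift [-104.1  -57.9   71. ] rot [-0.001 -0.003 -0.   ] | per row of 6 [-17.3  -9.7  11.8] [-0.    -0.001 -0.   ]
ik [ 0.32  1.21  0.24  2.56  4.14  1.69 -1.21] [0.022 0.067]
t 15.05 q [ 0.82  1.58 -1.11  2.38  3.18  1.04 -0.12] p [0.6077 0.0391 0.0833] z [ 0.803  0.44  -0.401] y [-0.48   0.877  0.003]
shift [-112.5 -170.8   39.1] rot [-0.001 -0.003 -0.   ] | per row of 6 [-18.7 -28.5   6.5] [-0.    -0.001 -0.   ]
ik [ 1.34  1.42 -1.09  2.47  3.3   0.59 -0.14] [0. 0.]
```

Emit:
step_arm(
  series=[
    [-10, -8, 0, 0, 0, 0, 0],
    [-15, -11, 0, 0, 0, 0, 0],
    [-15, -11, 2, 0, 0, 0, 0],
    [-15, -18, 5, 0, 0, 0, 0],
    [-15, -30, 10, 0, 0, 0, 0],
    [-15, -30, 15, 0, 0, 0, 0],
    [-15, -30, 20, 0, 0, 0, 0],
    [-12, -30, 20, 0, 0, 0, 0],
    [0, 0, 0, 0, 0, 0, 0],
    [0, 0, 0, 0, 0, 0, 0],
  ],
)

```text
clock: 16.05
tool_pos: [0.4951, -0.1301, 0.1554]
eef_rot: [-0.206, 0.811, 0.136, 0.53]
contact_force: [-0.9, 0.4, 0.3]
opening: 0.998
finger_force: 0.0
```

```bash
python3 cc.py 7; python3 -c "
from goto import *
q=np.array(r.get_state()['q']); R0=Ro.from_quat(r.get_state()['eef_rot'])
for n,k in dict(a=[.45,.35,0,2.2,3.0,.3,-.12],b=[.2,.35,-.1,2.2,3.0,.3,-.12]).items():
  P,R=fk(k,par,sg); print(n,P.round(3),R.as_matrix()[:,2].round(2)); show((P,R),10)
"
```

```text
t 16.05 q [ 1.35  1.37 -1.11  2.44  3.3   0.55 -0.19] p [ 0.4951 -0.1301  0.1554] z [ 0.804  0.438 -0.402] y [-0.478  0.878  0.002]
shift [113.2 168.4 -53. ] rot [-0.    -0.003  0.002] | per row of 1 [113.2 168.4 -53. ] [-0.    -0.003  0.002]
ik [ 0.81  1.5  -1.14  2.43  3.13  1.07 -0.16] [0. 0.]
top [0.5938 0.0306 0.06  ] [-0.026 -0.001  1.   ] [0.011 0.125] 150 0.0017
side [0.5943 0.0309 0.06  ] [-0.011  0.017  1.   ] [0.011 0.12 ] 562 0.0012
a [ 0.548 -0.33   0.387] [ 0.68 -0.37 -0.63]
t 16.15 q [ 1.35  1.37 -1.11  2.44  3.3   0.55 -0.19] p [ 0.4954 -0.1277  0.1548] z [ 0.802  0.442 -0.402] y [-0.481  0.877  0.004]
shift [  53.  -202.7  231.8] rot [-1.133  0.221 -0.185] | per row of 10 [  5.3 -20.3  23.2] [-0.113  0.022 -0.019]
ik [ 0.67  0.35 -0.32  2.2   2.6   0.33  0.3 ] [0. 0.]
b [ 0.627 -0.128  0.386] [ 0.77 -0.1  -0.63]
t 16.15 q [ 1.35  1.37 -1.11  2.44  3.3   0.55 -0.19] p [ 0.4954 -0.1277  0.1548] z [ 0.802  0.442 -0.402] y [-0.481  0.877  0.004]
shift [132.   -0.4 230.8] rot [-1.12   0.017  0.117] | per row of 10 [13.2 -0.  23.1] [-0.112  0.002  0.012]
ik [ 0.44  0.36 -0.44  2.2   2.58  0.34  0.32] [0. 0.]
```

Emit:
step_arm(
  series=[
    [-5, 0, 40, -0.05, 0, 0, 0],
    [-5, 0, 40, -0.1, 0.002, 0.01, 0],
    [0, 0, 40, -0.11, 0.002, 0.012, 0],
    [5, 0, 40, -0.12, 0.002, 0.013, 0],
    [10, 0, 40, -0.12, 0.002, 0.014, 0],
    [20, 0, 20, -0.12, 0.002, 0.014, 0],
    [25, 0, 10, -0.12, 0.002, 0.014, 0],
    [25, 0, 0, -0.12, 0.002, 0.014, 0],
    [25, 0, 0, -0.13, 0.002, 0.014, 0],
    [25, 0, 0, -0.13, 0.002, 0.014, 0],
    [0, 0, 0, 0, 0, 0, 0],
    [0, 0, 0, 0, 0, 0, 0],
  ],
)

```text
clock: 17.35
tool_pos: [0.6016, -0.1258, 0.3799]
eef_rot: [-0.482, 0.767, -0.244, 0.346]
contact_force: [-0.0, -0.6, -0.1]
opening: 1.004
finger_force: 0.0
```

```bash
python3 sweep.py 0 20 .28
```

```text
[ 0.56  0.36 -0.51  2.23  2.82  0.3   0.06] [[-5.0, -11.0, -5.0, 0.081, 0.015, -0.115, 0], [-7.0, -10.0, -6.0, 0.081, 0.015, -0.115, 0], [-8.0, -9.0, -7.0, 0.081, 0.015, -0.115, 0], [-9.0, -7.0, -7.0, 0.081, 0.015, -0.115, 0], [-10.0, -6.0, -8.0, 0.081, 0.014, -0.115, 0], [-10.0, -4.0, -8.0, 0.081, 0.014, -0.115, 0], [-11.0, -2.0, -8.0, 0.081, 0.014, -0.115, 0], [-11.0, -0.0, -8.0, 0.081, 0.014, -0.115, 0], [-11.0, 2.0, -8.0, 0.081, 0.014, -0.115, 0], [-11.0, 4.0, -7.0, 0.081, 0.014, -0.115, 0], [-10.0, 5.0, -7.0, 0.081, 0.014, -0.115, 0], [-10.0, 7.0, -6.0, 0.081, 0.014, -0.115, 0], [-9.0, 8.0, -5.0, 0.081, 0.013, -0.115, 0], [-8.0, 10.0, -4.0, 0.081, 0.013, -0.115, 0], [-7.0, 11.0, -3.0, 0.081, 0.013, -0.115, 0], [-5.0, 12.0, -2.0, 0.081, 0.013, -0.115, 0], [-4.0, 12.0, -1.0, 0.081, 0.013, -0.115, 0], [-2.0, 13.0, -0.0, 0.081, 0.013, -0.115, 0], [-1.0, 13.0, 1.0, 0.081, 0.013, -0.115, 0], [1.0, 13.0, 2.0, 0.08, 0.013, -0.115, 0]]
end [ 0.462 -0.073  0.281] [ 0.321  0.139 -0.937]
```

Emit:
step_arm(
  series=[
    [-5, -11, -4, 0.081, 0.015, -0.115, 0],
    [-7, -10, -5, 0.081, 0.015, -0.115, 0],
    [-8, -9, -6, 0.081, 0.015, -0.115, 0],
    [-9, -7, -6, 0.081, 0.015, -0.115, 0],
    [-10, -6, -7, 0.081, 0.014, -0.115, 0],
    [-10, -4, -7, 0.081, 0.014, -0.115, 0],
    [-11, -2, -7, 0.081, 0.014, -0.115, 0],
    [-11, 0, -7, 0.081, 0.014, -0.115, 0],
    [-11, 2, -7, 0.081, 0.014, -0.115, 0],
    [-11, 4, -7, 0.081, 0.014, -0.115, 0],
    [-10, 5, -7, 0.081, 0.014, -0.115, 0],
    [-10, 7, -6, 0.081, 0.014, -0.115, 0],
    [-9, 8, -5, 0.081, 0.013, -0.115, 0],
    [-8, 10, -4, 0.081, 0.013, -0.115, 0],
    [-7, 11, -3, 0.081, 0.013, -0.115, 0],
    [-5, 12, -2, 0.081, 0.013, -0.115, 0],
    [-4, 12, -1, 0.081, 0.013, -0.115, 0],
    [-2, 13, 0, 0.081, 0.013, -0.115, 0],
    [-1, 13, 1, 0.081, 0.013, -0.115, 0],
    [1, 13, 2, 0.08, 0.013, -0.115, 0],
  ],
)

```text
clock: 19.35
tool_pos: [0.4686, -0.0779, 0.3026]
eef_rot: [0.65, 0.743, 0.133, 0.09]
contact_force: [0.7, -0.2, 0.2]
opening: 1.002
finger_force: 0.0
```

```bash
python3 - <<'E'
from goto import *
# tool down, tool x along heading 1.37 (carrier +y), above/behind the carrier for a look
for p in ([.43,.20,.36],[.43,.295,.34]):
    show((np.array(p),tool(0,1.37,False)),10)
# carrier yaw from the first pictures
from m import *
for n in C:
    P=C[n][3]; B=P[(abs(P[...,0]-.43)<.06)&(abs(P[...,1]-.295)<.06)]
    t=B[(B[:,2]>.176)]; 
    f=cv2.minAreaRect(t[:,:2].astype(np.float32)*1000); b=cv2.boxPoints(f)
    print(n,'tab',len(t),t.mean(0).round(4),t[:,2].max().round(3),'box',np.round(f[0],1),np.round(f[1],1),round(f[2],1))
    pl=P[(abs(P[...,0]-.44)<.08)&(abs(P[...,1]-.295)<.07)&(abs(P[...,2]-.066)<.006)]
    f=cv2.minAreaRect(pl[:,:2].astype(np.float32)*1000); print(n,'plate',len(pl),np.round(f[0],1),np.round(f[1],1),round(f[2],1),np.median(pl[:,2]).round(4))
E
```

```text
t 19.35 q [ 0.52  0.33 -0.5   2.16  0.14  0.38  0.08] p [ 0.4686 -0.0779  0.3026] z [ 0.307  0.08  -0.948] y [0.942 0.119 0.315]
shift [-38.6 277.9  57.4] rot [-0.028  0.323 -0.33 ] | per row of 10 [-3.9 27.8  5.7] [-0.003  0.032 -0.033]
ik [-0.22  0.34 -0.45  1.83  0.18  1.01 -0.94] [0. 0.]
t 19.35 q [ 0.52  0.33 -0.5   2.16  0.14  0.38  0.08] p [ 0.4686 -0.0779  0.3026] z [ 0.307  0.08  -0.948] y [0.942 0.119 0.315]
shift [-38.6 372.9  37.4] rot [-0.028  0.323 -0.33 ] | per row of 10 [-3.9 37.3  3.7] [-0.003  0.032 -0.033]
ik [-0.44  0.43 -0.39  1.74  0.19  1.   -1.09] [0. 0.]
top tab 42 [0.431  0.2903 0.2027] 0.215 box [432.  291.9] [25.6  8.9] 80.1
top plate 342 [442.9 289.4] [77.8 99.6] 81.6 0.067
side tab 257 [0.4313 0.2964 0.1961] 0.212 box [432.8 294.8] [25.1  9.7] 78.7
side plate 1083 [445.2 292.8] [ 77.2 101.2] 81.4 0.0652
```

Emit:
step_arm(
  series=[
    [-4, 28, 8, -0.003, 0.032, -0.03, 0],
    [-4, 28, 8, -0.003, 0.032, -0.03, 0],
    [-4, 28, 8, -0.003, 0.032, -0.03, 0],
    [-4, 28, 8, -0.003, 0.032, -0.03, 0],
    [-4, 28, 8, -0.003, 0.032, -0.03, 0],
    [-4, 28, 4, -0.003, 0.032, -0.029, 0],
    [-4, 28, 4, -0.003, 0.032, -0.029, 0],
    [-4, 28, 4, -0.003, 0.033, -0.029, 0],
    [-4, 27, 4, -0.002, 0.033, -0.029, 0],
    [-3, 27, 3, -0.002, 0.033, -0.029, 0],
    [0, 0, 0, 0, 0, 0, 0],
    [0, 0, 0, 0, 0, 0, 0],
    [0, 0, 0, 0, 0, 0, 0],
  ],
)

```text
clock: 20.65
tool_pos: [0.4318, 0.1987, 0.3619]
eef_rot: [0.761, 0.649, 0.0, -0.0]
contact_force: [0.2, -1.3, -1.1]
opening: 1.001
finger_force: 0.0
```

```bash
python3 - <<'E'
from goto import *
from h import *
show((np.array([.432,.2935,.174]),tool(0,1.41,False)),6)
im,d,c=snap('wrist','w8'); P=cloud(c,d)
B=P[(abs(P[...,0]-.43)<.06)&(abs(P[...,1]-.295)<.06)]
t=B[(B[:,2]>.176)&(B[:,2]<.22)]; f=cv2.minAreaRect(t[:,:2].astype(np.float32)*1000)
print('tab',len(t),t.mean(0).round(4),t[:,2].max().round(3),np.round(f[0],1),np.round(f[1],1),round(f[2],1))
t=t[t[:,2]>t[:,2].max()-.006];f=cv2.minAreaRect(t[:,:2].astype(np.float32)*1000);print('tabtop',len(t),np.round(f[0],1),np.round(f[1],1),round(f[2],1))
pl=P[(abs(P[...,0]-.44)<.08)&(abs(P[...,1]-.295)<.07)&(abs(P[...,2]-.066)<.006)]
f=cv2.minAreaRect(pl[:,:2].astype(np.float32)*1000); print('plate',len(pl),np.round(f[0],1),np.round(f[1],1),round(f[2],1),np.median(pl[:,2]).round(4))
E
```

```text
t 20.65 q [-0.26  0.35 -0.37  1.81  0.15  1.01 -0.86] p [0.4318 0.1987 0.3619] z [ 0.     0.001 -1.   ] y [ 0.987 -0.158  0.   ]
shift [   0.2   94.8 -187.9] rot [-0.001  0.    -0.002] | per row of 6 [  0.   15.8 -31.3] [-0.  0. -0.]
ik [-0.54  0.65 -0.23  1.95  0.26  0.57 -1.11] [0. 0.]
tab 203 [0.4334 0.2934 0.2085] 0.212 [433.3 294. ] [23.7  7.6] 80.9
tabtop 187 [433.2 294.1] [23.5  7.4] 80.7
plate 1588 [443.9 293. ] [74.7 99. ] 81.0 0.0664
```

Emit:
step_arm(
  series=[
    [0, 40, -20, 0, 0, 0, 0],
    [1, 40, -25, 0, 0, 0, 0],
    [0, 15, -40, 0, 0, 0, 0],
    [0, 0, -40, 0, 0, 0, 0],
    [0, 0, -35, 0, 0, 0, 0],
    [0, 0, -26, 0, 0, 0, 0],
    [0, 0, 0, 0, 0, 0, 0],
    [0, 0, 0, 0, 0, 0, 0],
    [0, 0, 0, 0, 0, 0, 0],
  ],
  force=40,
)

```text
clock: 21.6
tool_pos: [0.4338, 0.2969, 0.1782]
eef_rot: [0.76, 0.65, 0.003, -0.0]
contact_force: [-0.2, 0.3, 0.4]
opening: 1.002
finger_force: 0.0
```

Emit:
step_arm(
  series=[
    [0, 0, 0, 0, 0, 0, 1],
    [0, 0, 0, 0, 0, 0, 1],
    [0, 0, 0, 0, 0, 0, 1],
    [0, 0, 0, 0, 0, 0, 1],
    [0, 0, 0, 0, 0, 0, 1],
    [0, 0, 0, 0, 0, 0, 1],
    [0, 0, 0, 0, 0, 0, 1],
    [0, 0, 0, 0, 0, 0, 1],
    [0, 0, 0, 0, 0, 0, 1],
    [0, 0, 0, 0, 0, 0, 1],
  ],
)

```text
clock: 22.6
tool_pos: [0.4328, 0.2967, 0.1766]
eef_rot: [0.76, 0.65, 0.002, -0.0]
contact_force: [0.5, 0.6, -0.1]
opening: 0.117
finger_force: 0.0
```

Emit:
step_arm(
  series=[
    [0, 0, 0, 0, 0, 0, 1],
    [0, 0, 0, 0, 0, 0, 1],
    [0, 0, 0, 0, 0, 0, 1],
    [0, 0, 10, 0, 0, 0, 1],
    [0, 0, 15, 0, 0, 0, 1],
    [0, 0, 20, 0, 0, 0, 1],
    [0, 0, 25, 0, 0, 0, 1],
    [0, 0, 25, 0, 0, 0, 1],
    [0, 0, 25, 0, 0, 0, 1],
    [0, 0, 15, 0, 0, 0, 1],
    [0, 0, 0, 0, 0, 0, 1],
    [0, 0, 0, 0, 0, 0, 1],
  ],
)

```text
clock: 23.8
tool_pos: [0.4324, 0.2963, 0.3115]
eef_rot: [0.76, 0.65, 0.001, -0.0]
contact_force: [-0.3, 0.5, -1.6]
opening: 0.091
finger_force: 40.0
```

```bash
cat > car.py <<'E'
from goto import *
from h import *
import sys
def car(n,lo,hi,cx,cy,hw=.07):
    im,d,c=snap(n); P=cloud(c,d)
    m=(im.min(2)>105)&(P[...,2]>lo)&(P[...,2]<hi)&(abs(P[...,0]-cx)<hw)&(abs(P[...,1]-cy)<hw)
    pl=P[m]; f=cv2.minAreaRect(pl[:,:2].astype(np.float32)*1000); return len(pl),np.round(f[0],1),np.round(f[1],1),round(f[2],1),np.round(np.percentile(pl[:,2],[2,50,98]),4)
E
python3 - <<'E'
from car import *
s=r.get_state(); print(s['clock'],np.round(s['tool_pos'],4),s['opening'],s['finger_force'])
show((np.array([.4975,.157,.312]),tool(0,-.045+np.pi/2,False)),8)
for n in ('top','side'): print(n,car(n,.185,.205,.445,.295))
im,d,c=snap('side'); cv2.imwrite('pics/s9.png',cv2.resize(im[180:360,100:340],(800,600)))
E
```

```text
23.8 [0.4324 0.2963 0.3115] 0.09067323775643175 39.99725556001067
t 23.8 q [-0.45  0.48 -0.37  1.77  0.21  0.93 -1.06] p [0.4324 0.2963 0.3115] z [ 0.002  0.002 -1.   ] y [ 0.988 -0.154  0.001]
shift [  65.1 -139.3    0.5] rot [-0.002  0.002  0.109] | per row of 8 [  8.1 -17.4   0.1] [-0.     0.     0.014]
ik [-0.14  0.47 -0.39  1.78  0.22  0.93 -0.67] [0. 0.]
top (29, array([485.6, 262. ]), array([40.6, 13.3]), 61.0, array([0.1952, 0.202 , 0.2045]))
side (1202, array([443.1, 292.1]), array([ 77.3, 101. ]), 81.4, array([0.1946, 0.2   , 0.2039]))
```

View pics/s9.png

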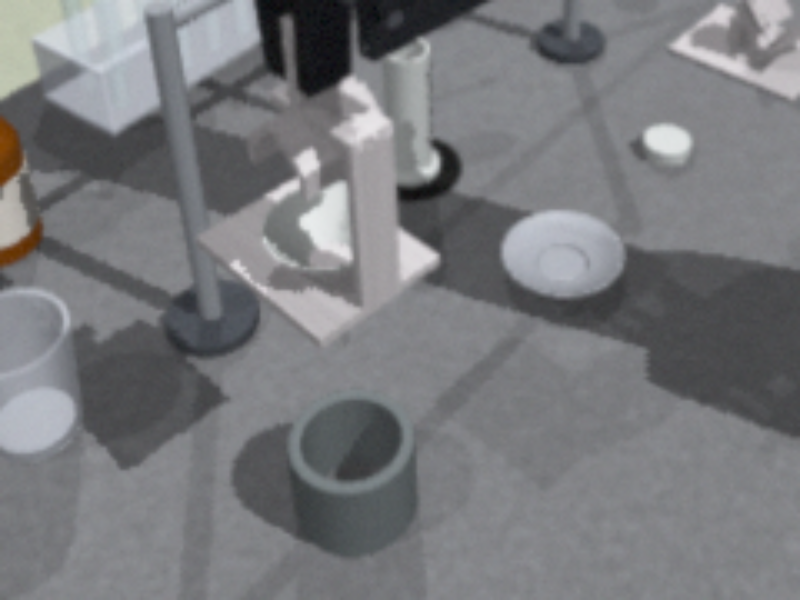

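The crop shows the carrier held level at (340,230), clear of the parking tube, and the cylinder still standing on the pad.

Emit:
step_arm(
  series=[
    [5, -12, 0, 0, 0, 0.013, 1],
    [9, -18, 0, 0, 0, 0.014, 1],
    [9, -18, 0, 0, 0, 0.014, 1],
    [9, -18, 0, 0, 0, 0.014, 1],
    [9, -18, 0, 0, 0, 0.014, 1],
    [9, -18, 0, 0, 0, 0.014, 1],
    [8, -18, 0, 0, 0, 0.014, 1],
    [7, -19, 0, 0, 0, 0.012, 1],
    [0, 0, 0, 0, 0, 0, 1],
    [0, 0, 0, 0, 0, 0, 1],
    [0, 0, 0, 0, 0, 0, 1],
  ],
)

```text
clock: 25.05
tool_pos: [0.4971, 0.159, 0.3113]
eef_rot: [0.722, 0.691, 0.002, -0.001]
contact_force: [0.3, 0.1, -1.7]
opening: 0.089
finger_force: 40.0
```

```bash
python3 - <<'E'
from car import *
show((np.array([.5975,.153,.312]),tool(0,-.045+np.pi/2,False)),8)
print(car('side',.19,.21,.505,.152,.08))
E
```

```text
t 25.05 q [-0.14  0.48 -0.4   1.77  0.22  0.93 -0.67] p [0.4971 0.159  0.3113] z [ 0.001  0.004 -1.   ] y [ 0.999 -0.044  0.001]
shift [100.4  -6.    0.7] rot [-0.004  0.001 -0.001] | per row of 8 [12.5 -0.8  0.1] [-0.  0. -0.]
ik [-0.11  0.61 -0.38  1.5   0.24  1.08 -0.59] [0. 0.]
(778, array([507.7, 156. ]), array([ 77.9, 100.6]), 87.6, array([0.1954, 0.2009, 0.209 ]))
```

Emit:
step_arm(
  series=[
    [12, -1, 0, 0, 0, 0, 1],
    [14, -1, 0, 0, 0, 0, 1],
    [14, -1, 0, 0, 0, 0, 1],
    [14, -1, 0, 0, 0, 0, 1],
    [14, -1, 0, 0, 0, 0, 1],
    [14, -1, 0, 0, 0, 0, 1],
    [12, 0, 0, 0, 0, 0, 1],
    [6, 0, 0, 0, 0, 0, 1],
    [0, 0, 0, 0, 0, 0, 1],
    [0, 0, 0, 0, 0, 0, 1],
    [0, 0, 0, 0, 0, 0, 1],
  ],
)

```text
clock: 26.2
tool_pos: [0.597, 0.1521, 0.3117]
eef_rot: [0.723, 0.691, 0.001, -0.001]
contact_force: [-0.1, 0.4, -1.9]
opening: 0.088
finger_force: 40.0
```

```bash
python3 - <<'E'
from car import *
show((np.array([.5975,.153,.272]),tool(0,-.045+np.pi/2,False)),8)
for n in ('side','top'):
    im,d,c=snap(n); P=cloud(c,d)
    m=(abs(P[...,2]-.249)<.012)&(P[...,0]>.55)&(P[...,0]<.65)&(((P[...,1]>.195)&(P[...,1]<.225))|((P[...,1]>.0)&(P[...,1]<.095)&(im.max(2)<170)))
    B=P[m]; f=np.polyfit(B[:,1],B[:,0],1); print(n,len(B),f.round(4),'rail x at .15:',np.polyval(f,.152).round(4),np.ptp(B[:,0]))
    if n=='side': cv2.imwrite('pics/s10.png',cv2.resize(im[120:300,120:360],(800,600)))
print(car('side',.19,.207,.605,.152,.08))
E
```

```text
t 26.2 q [-0.12  0.62 -0.37  1.49  0.24  1.07 -0.59] p [0.597  0.1521 0.3117] z [ 0.001  0.003 -1.   ] y [ 0.999 -0.045  0.001]
shift [  0.5   0.9 -39.7] rot [-0.003  0.001 -0.   ] | per row of 8 [ 0.1  0.1 -5. ] [-0.  0. -0.]
ik [-0.12  0.64 -0.36  1.56  0.26  0.99 -0.61] [0. 0.]
side 248 [0.0479 0.5889] rail x at .15: 0.5962 0.020681198421041325
top 68 [0.0426 0.5914] rail x at .15: 0.5979 0.02127941517809595
(495, array([603.3, 149. ]), array([78. , 93.3]), 87.2, array([0.1954, 0.2012, 0.2062]))
```

View pics/s10.png

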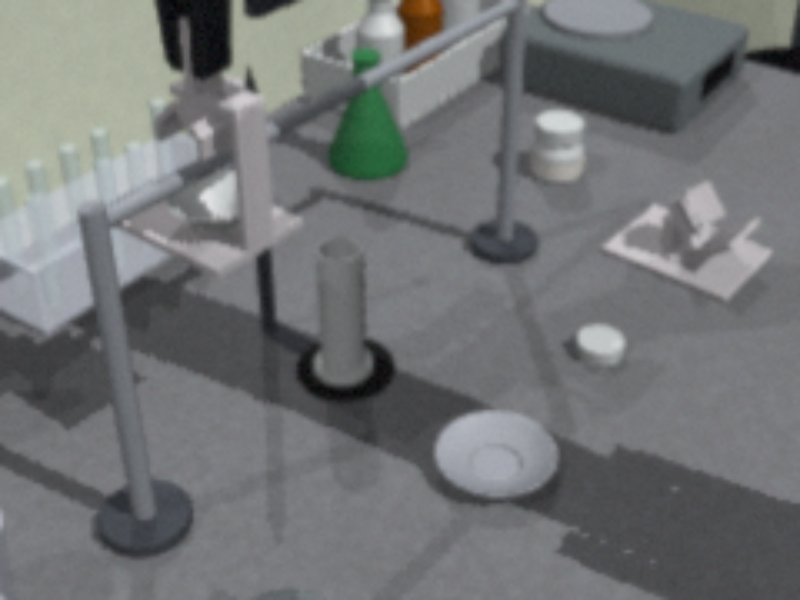

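The crop shows the rail running through the open gap of the carrier near (215,150), with the hook above it. I'll lower it on.

Emit:
step_arm(
  series=[
    [0, 0, -6, 0, 0, 0, 1],
    [0, 0, -8, 0, 0, 0, 1],
    [0, 0, -8, 0, 0, 0, 1],
    [0, 0, -6, 0, 0, 0, 1],
    [0, 0, -4, 0, 0, 0, 1],
    [0, 0, -3, 0, 0, 0, 1],
    [0, 0, -2, 0, 0, 0, 1],
    [0, 0, 0, 0, 0, 0, 1],
    [0, 0, 0, 0, 0, 0, 1],
  ],
)

```text
clock: 27.25
tool_pos: [0.5979, 0.1518, 0.2749]
eef_rot: [0.723, 0.691, 0.002, -0.0]
contact_force: [0.0, 0.8, -2.7]
opening: 0.087
finger_force: 40.0
```

Emit:
step_arm(
  series=[
    [0, 0, -1, 0, 0, 0, 1],
    [0, 0, -1, 0, 0, 0, 1],
    [0, 0, -1, 0, 0, 0, 1],
    [0, 0, 0, 0, 0, 0, 1],
    [0, 0, 0, 0, 0, 0, 1],
  ],
)

```text
clock: 27.75
tool_pos: [0.5987, 0.1519, 0.2724]
eef_rot: [0.723, 0.691, 0.003, 0.0]
contact_force: [1.5, -0.3, 2.2]
opening: 0.084
finger_force: 40.0
```

Emit:
step_arm(
  series=[
    [-0.2, -5, 0, 0, 0, 0, 1],
    [-0.4, -8, 0, 0, 0, 0, 1],
    [-0.4, -8, 0, 0, 0, 0, 1],
    [-0.4, -8, 0, 0, 0, 0, 1],
    [-0.4, -8, 0, 0, 0, 0, 1],
    [-0.4, -8, 0, 0, 0, 0, 1],
    [-0.4, -8, 0, 0, 0, 0, 1],
    [-0.4, -8, 0, 0, 0, 0, 1],
    [-0.3, -5, 0, 0, 0, 0, 1],
    [0, 0, 0, 0, 0, 0, 1],
    [0, 0, 0, 0, 0, 0, 1],
  ],
)

```text
clock: 28.85
tool_pos: [0.5955, 0.0843, 0.2723]
eef_rot: [0.724, 0.69, 0.002, 0.001]
contact_force: [5.2, -0.5, 4.3]
opening: 0.088
finger_force: 40.0
```

```bash
python3 - <<'E'
from car import *
s=r.get_state(); print(s['clock'],np.round(s['tool_pos'],4),np.round(s['contact_force'],1),Ro.from_quat(s['eef_rot']).as_matrix()[:,2].round(3))
print(car('side',.152,.17,.60,.083,.08))
E
```

```text
28.85 [0.5955 0.0843 0.2723] [ 5.2 -0.5  4.3] [ 0.004  0.002 -1.   ]
(492, array([607.5,  81.3]), array([ 77.6, 101. ]), 88.7, array([0.1568, 0.162 , 0.1695]))
```

Emit:
step_arm(
  series=[
    [1, -3, 0, 0, 0, 0, 1],
    [0.5, -7, 0, 0, 0, 0, 1],
    [-0.3, -8, 0, 0, 0, 0, 1],
    [-0.4, -8, 0, 0, 0, 0, 1],
    [-0.4, -8, 0, 0, 0, 0, 1],
    [-0.4, -8, 0, 0, 0, 0, 1],
    [-0.3, -6, 0, 0, 0, 0, 1],
    [-0.2, -3, 0, 0, 0, 0, 1],
    [0, 0, 0, 0, 0, 0, 1],
    [0, 0, 0, 0, 0, 0, 1],
    [0, 0, 0, 0, 0, 0, 1],
  ],
)

```text
clock: 30.0
tool_pos: [0.5939, 0.0364, 0.2719]
eef_rot: [0.723, 0.691, 0.002, -0.001]
contact_force: [3.4, 3.4, 3.7]
opening: 0.086
finger_force: 40.0
```

```bash
cat > st.py <<'E'
from car import *
s=r.get_state(); print(s['clock'],np.round(s['tool_pos'],4),np.round(s['contact_force'],1),s['opening'],Ro.from_quat(s['eef_rot']).as_matrix()[:,2].round(3))
im,d,c=snap('side'); P=cloud(c,d); w=im.min(2)
for lo,hi,wd in ((.152,.17,100),(.19,.238,100)):
    B=P[(w>wd)&(P[...,2]>lo)&(P[...,2]<hi)&(abs(P[...,0]-.6)<.075)&(abs(P[...,1]-.03)<.075)]
    f=cv2.minAreaRect(B[:,:2].astype(np.float32)*1000); print(len(B),np.round(f[0],1),np.round(f[1],1),round(f[2],1),B.mean(0).round(4))
from cylfit import fit
Q=P[(w>90)&(P[...,2]>.012)&(P[...,2]<.122)&(abs(P[...,0]-.593)<.04)&(abs(P[...,1]-.03)<.04)]
p,d_,s_,m,e=fit(Q,(.593,.03,.06),(0.01,0.01,1)); print('cyl',p.round(4),d_.round(3),m,round(e,4))
cv2.imwrite('pics/s_end.png',cv2.resize(im[100:280,120:360],(800,600)))
E
python3 st.py
```

```text
30.0 [0.5939 0.0364 0.2719] [3.4 3.4 3.7] 0.08617940798233266 [ 0.002  0.005 -1.   ]
415 [605.2  34.5] [ 77.6 100. ] 88.4 [0.6047 0.0493 0.1618]
45 [616.2  42.9] [ 18.6 120.8] 79.5 [0.5701 0.0502 0.2283]
cyl [0.5943 0.0309 0.06  ] [-0.005  0.009  1.   ] 469 0.0012
```

Emit:
step_arm(
  series=[
    [0.5, -3, 0, 0, 0, 0, 1],
    [0.5, -2, 0, 0, 0, 0, 1],
    [0, 0, 1, 0, 0, 0, 1],
    [0, 0, 0, 0, 0, 0, 1],
    [0, 0, 0, 0, 0, 0, 1],
    [0, 0, 0, 0, 0, 0, 0.85],
    [0, 0, 0, 0, 0, 0, 0.8],
    [0, 0, 0, 0, 0, 0, 0.7],
    [0, 0, 0, 0, 0, 0, 0.6],
    [0, 0, 0, 0, 0, 0, 0.5],
    [0, 0, 0, 0, 0, 0, 0.5],
    [0, 0, 0, 0, 0, 0, 0.5],
  ],
  force=5,
)

```text
clock: 31.25
tool_pos: [0.5949, 0.0296, 0.2727]
eef_rot: [0.723, 0.691, 0.002, -0.0]
contact_force: [0.1, -0.0, -0.1]
opening: 0.498
finger_force: 0.0
```

```bash
python3 st.py
```

```text
31.25 [0.5949 0.0296 0.2727] [ 0.1 -0.  -0.1] 0.4979017837864765 [ 0.002  0.003 -1.   ]
417 [606.   31.2] [ 77.3 100. ] 87.8 [0.6058 0.046  0.1618]
28 [571.6  47.3] [20.1 11.2] 38.1 [0.5713 0.05   0.2237]
cyl [0.5942 0.0307 0.06  ] [-0.008  0.011  1.   ] 473 0.0012
```

Emit:
step_arm(
  series=[
    [0, 0, 15, 0, 0, 0, 0.5],
    [0, 0, 30, 0, 0, 0, 0.5],
    [0, 0, 40, 0, 0, 0, 0.5],
    [-20, 0, 40, 0, 0, 0, 0.5],
    [-20, 0, 20, 0, 0, 0, 0.5],
    [0, 0, 0, 0, 0, 0, 0.5],
    [0, 0, 0, 0, 0, 0, 0.5],
    [0, 0, 0, 0, 0, 0, 0.5],
    [0, 0, 0, 0, 0, 0, 0.5],
    [0, 0, 0, 0, 0, 0, 0.5],
  ],
)

```text
clock: 32.3
tool_pos: [0.555, 0.0296, 0.4164]
eef_rot: [0.723, 0.691, 0.001, -0.001]
contact_force: [-1.0, -0.6, -0.3]
opening: 0.503
finger_force: 0.0
```

```bash
python3 st.py
```

```text
32.3 [0.555  0.0296 0.4164] [-1.  -0.6 -0.3] 0.5031952564795591 [-0.     0.003 -1.   ]
372 [606.4  31.7] [76.6 99.8] 88.6 [0.6071 0.0461 0.162 ]
17 [619.   41.4] [ 15.9 113.4] 79.6 [0.5795 0.051  0.2278]
cyl [0.5943 0.031  0.06  ] [-0.011  0.008  1.   ] 407 0.0011
```

View pics/s_end.png

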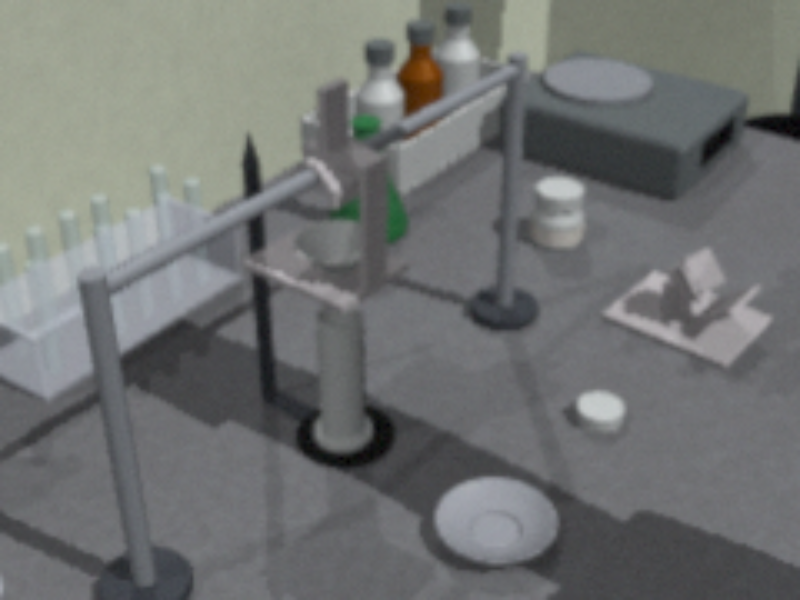

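The final crop shows the carrier hanging level on the rail at (330,200), over the cylinder that stands on the pad at (343,400). Nothing is held, so I'll hand it in.

```bash
python3 -c "
from plant import r
print(r.finish_job())"
```

```text
the job is handed in; nothing more can be done
None
```

I handed the job in at about 32 s without seeing a verdict: the cylinder stands in the middle of the pad, and the carrier hangs freely on the rail opposite the marker post with its stem over the mouth, within about 2 mm by camera; I did not re-measure the beaker, jar, dish and cap at the end, but nothing struck them.

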